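# Pack the sauce and close the takeaway clamshell

## Robot

A 6-joint arm with a two-finger parallel gripper is mounted at the origin on the work surface. World frame = base frame: x ahead of the robot, y to its left, z up, the work surface at z = 0. Lengths are in m, angles in rad, forces in N, time in s.
With the tool pointing down it reaches from about 0.375 to 0.975 m from the base axis. Payload 3.8 kg.
Tool frame: the origin (TCP) lies midway between the tips of the shut fingers; the grasp point (between the pads) lies 19 mm behind it; z points along the fingers, y is the direction in which the jaws open and shut (so a half turn about z gives the same grasp; the last joint's range is limited). The gripper opens to 88 mm and grips with 3 to 60 N. Pads are 18 mm wide; open, the fingers measure 123 mm over their backs; the gripper's body (75 mm by 187 mm) begins 45 mm behind the grasp point.
Start: joints at [1.217, 0.264, 1.604, -0, 1.274, -0.037], TCP at [0.21, 0.641, 0.239] pointing down, gripper open.
Joint ranges: [-2.63, 2.63], [-0.94, 2.18], [0.31, 2.57], [-1.31, 4.45], [0, 2.66], [-2.55, 2.55]. Speed limits (rad/s): [2.57, 2.57, 3.14, 3.14, 3.14, 3.14].

## Interface

Orientations are given as a 3x3 rotation matrix whose columns are the frame's x, y, z axes.
In Python, from plant import manip gives the robot as it stands. The module is installed in compiled form; this text tells all that it offers.
- The arm moves only by the tool send_rows, never from a script. Its argument "steps" is a list of rows, each an object with "fingers": the finger opening in mm, from 0 to 88.1; "translation": the shift along the tool's x, y, z in mm, a list of three; "spin": the turn about the tool's z in rad. A call has 1 to 12 rows; each row is the pose to reach, as a shift and turn from the pose commanded when the call began, along the tool's axes at that moment; what a row does not reach only later rows make up. A row lasts 1/12 s, in which the tool goes at most 41.7 mm and 7.16 degrees, less where a joint would pass 70% of its speed; a pose out of reach is approached as far as the arm can. A call with a gripper value outside its range is refused whole. The fingers move at their own pace and stop on an object; "squeeze" is the grip in N (left out, the last holds). Time passes only in rows, so rows that repeat a pose let the fingers close. It gives the time, the measured TCP pose, the force and the opening at its end, in the units of the state.
- manip.sense(): the state, without advancing time (a new reading comes with each control period).
- manip.grab_frame(name): name is "scene" or "side" or "wrist"; returns the picture (420x560x3 uint8, red, green, blue); there is no depth.
- manip.calibration(name): a dict with "mtx" (3x3 intrinsics, pixels), "xyz" and "rotation" of the camera in the world. Camera axes: x right, y down, z forward; pixel columns grow to the right and rows downward; lengths in m; the calibration is good to about 2 mm. The wrist camera is an equidistant fisheye: a pixel r from the principal point sees the ray r / f radians off the axis. A picture is of the moment at which its call begins: read the wrist's pose just before it. calibration takes no time and is no camera call; for the wrist camera it gives the pose at the moment of the call.
- manip.job_done(): hands the job in, once; it reports no verdict.
The state is a dict: "clock": time; "qpos": joint angles; "qvel": joint speeds; "tau": joint torques, N m; "ee_pos": TCP position; "tool_rot": TCP orientation; "ft_force": force on the tool from outside, world axes, zero at the start; "torque": the same for the moment, N m; "finger_gap": finger opening in m.
Only numpy, scipy, OpenCV 4.12 (cv2) and the standard library are available. Lean on these libraries where they do the work, as an engineer would, in place of code of your own. Each camera call takes 0.05 s, during which the arm holds its last target.

## Task

Finish this takeaway order: stand the red-lidded sauce tub upright in the empty sauce compartment of the open foam box, then fold the lid over and press it fully shut, with the two rims meeting edge to edge and not skewed sideways. Handle the foam gently, leave the box where it stands, and do not disturb the other tubs, bottles, shaker and equipment.

Things in the scene. Friction and masses are not known exactly. Their poses are not given: they have to be found in the camera images.
- box: Lower half of a white foam takeaway clamshell, loose, about 0.45 kg filled (slides if pushed with over 2 N). Origin: centre of its underside. Rim 125 (x) by 200 (y) mm, 22 mm high; flange 8 mm wide, 3 thick; outer walls 109 x 184 mm, 3 mm thick. The lid is hinged along the +x edge and its free edge lands on the -x edge. Two bread halves (50 mm high) are fixed in its -y side.
- fold_mid (a point): Middle of the hinge line (fold), which runs along the box's y: 62.5 mm from the box's origin along its +x, at rim height, 22 mm above its underside. Axes as the box.
- sauce_well (a point): Centre of the floor of the empty sauce compartment (3 mm above the box's underside), at box x = 0, y = +54.5 mm. The compartment is 103 mm (x) by 70 mm (y), 19 mm deep, its divider 20 mm high. Axes as the box.
- lid (a joint): Fold angle of the lid, rad: 0 = rims flat on each other (fully shut), grows as it opens; 1.57 = upright; above that it leans back away from the box (at most 2.2). The fold is stiff (0.06 Nm): the lid stays at any angle where it is left, so it must be pushed over and pressed home; 1 to 2 N near the free edge does it. No latch.
- skew (a joint): Sideways slip of the lid along the slack fold, m, positive to the box's +y: 0 = lid ends flush with those of the lower half; limits +-0.014. Slides at about 0.5 N and stays where left: a finger moved along y against the end of the shut lid shifts it, and is flush when it meets the lower flange too.
- lid_front (a point): Middle of the lid's free edge, on its rim plane (125 mm from the hinge). The lid is a foam dish: flange of the same outline as the lower half, outer depth 34 mm, walls 3 mm; its flat top face, 109 x 184 mm, runs from 8 to 117 mm from the hinge. Shut, the whole box is 56 mm high. Axes: when shut, those of the box.
- red_centre (a point): Centre (22 mm above the underside) of the sauce tub with the RED lid: upright cylinder 42 mm diameter, lid 44 mm diameter in the top 10 mm, 44 mm high, 60 g, loose.
- yellow_centre (a point): Centre of the like tub with the yellow lid (bystander).
- green_centre (a point): Centre of the like tub with the green lid (bystander).
- caddy: Fixed dark steel tray holding the three tubs in a row along its x axis at 60 mm pitch (16 mm gaps between the tubs: too tight for a finger; the tray's y sides are free). 200 mm (x) by 80 mm (y), floor 4 mm up, rim 12 mm high. Origin: centre of its underside. It stands left or right of the box.
- napkins: Fixed steel napkin dispenser, 110 (x) by 90 (y) by 121 mm high, on the other side of the box. Origin: centre of its underside.
- bottle_centre (a point): Centre (80 mm up) of a loose upright red squeeze bottle, 50 mm diameter, 160 mm high, standing behind the box's lid, towards one end of it (bystander).
- mustard_centre (a point): Centre (80 mm up) of a like yellow squeeze bottle at the back left (bystander).
- shaker_centre (a point): Centre (37 mm up) of a loose small shaker, 40 mm diameter, 75 mm high, at the back right (bystander). Fixed steel lidded pans 110 mm high stand along the back of the counter, from about x = 0.77 m on.
Mind the look-alikes: they are no part of the job. What is shaped like the part that bears red_centre but orange is not meant. What is shaped like the box but turquoise is not meant.

How it is judged:
By the outcome, as a careful person would: the job done as asked, in the order asked, and still so for the second after the job is handed in, with the robot touching nothing.
It also fails if it takes over 61 s, if anything falls off the work surface, if the arm or the gripper's body presses on something with over 40 N, if the wrist force passes 120 N, or if a joint passes its speed limit or range.

## Working session

There is one attempt and no reset: what is moved stays moved. The work goes in short steps, Python scripts to look and compute and a tool call to move; the robot and the scene stay as the last step left them, time stands still between calls to the robot, and variables do not carry over. Pictures are saved under pics/ and viewed, and the job is handed in when it is done.

Besides the shell and the picture viewer there is one more tool, called by a JSON object that holds its "name" and its "arguments", one argument or row to a line. send_rows: Moves the arm, as the interface text tells. Its arguments: {"type":"object","properties":{"steps":{"type":"array","items":{"type":"object","properties":{"fingers":{"type":"number"},"translation":{"type":"array","items":{"type":"number"}},"spin":{"type":"number"}}}},"squeeze":{"type":"number"}},"required":["steps"]}

```bash
mkdir -p pics; cat > h.py <<'E'
import numpy as np, cv2
from plant import manip
def snap(n,f):
    c=manip.calibration(n); im=manip.grab_frame(n); cv2.imwrite('pics/'+f+'.png',cv2.cvtColor(im,cv2.COLOR_RGB2BGR))
    np.savez('pics/'+f+'.npz',im=im,m=c['mtx'],x=c['xyz'],R=c['rotation'],fish=(n=='wrist')); return im
def load(f): return np.load('pics/'+f+'.npz')
def ray(d,u,v):
    m=d['m']; a=(u-m[0,2])/m[0,0]; b=(v-m[1,2])/m[1,1]
    if d['fish']:
        r=np.hypot(a,b); k=np.sin(r)/max(r,1e-9); q=np.array([a*k,b*k,np.cos(r)])
    else: q=np.array([a,b,1.]); q/=np.linalg.norm(q)
    return d['x'],d['R']@q
def onz(d,u,v,z):
    o,q=ray(d,u,v); return o+q*(z-o[2])/q[2]
def tri(rs):
    A=np.zeros((3,3));b=np.zeros(3)
    for o,q in rs:
        P=np.eye(3)-np.outer(q,q);A+=P;b+=P@o
    p=np.linalg.solve(A,b); return p,[float(np.linalg.norm((np.eye(3)-np.outer(q,q))@(p-o))) for o,q in rs]
def proj(d,p):
    q=d['R'].T@(np.asarray(p)-d['x']); m=d['m']
    if d['fish']:
        r=np.hypot(q[0],q[1]);t=np.arctan2(r,q[2]);s=t/max(r,1e-9); return m[0,0]*q[0]*s+m[0,2],m[1,1]*q[1]*s+m[1,2]
    return m[0,0]*q[0]/q[2]+m[0,2],m[1,1]*q[1]/q[2]+m[1,2]
E
python3 - <<'E'
from h import *
np.set_printoptions(precision=4,suppress=True)
s=manip.sense();print(s['clock'],s['ee_pos'],s['tool_rot'],s['ft_force'])
for n in ['scene','side','wrist']:
    snap(n,n+'0'); d=load(n+'0');print(n,d['x'],d['R'].tolist(),d['m'].tolist())
E
```

```text
0.0 [0.2101 0.6408 0.2374] [[-0.9502  0.3115 -0.0007]
 [ 0.3115  0.9502 -0.0021]
 [ 0.0001 -0.0022 -1.    ]] [ 0.3482 -0.3605 -0.2808]
scene [1.1652 0.4624 0.7913] [[-0.5812947994557757, 0.563968723911869, -0.5865455093808899], [0.8136384635734172, 0.39451863016574196, -0.4270216634387949], [-0.009423731721484863, -0.7254614592804806, -0.6881982740308763]] [[405.3720027972457, 0.0, 282.2143952155466], [0.0, 405.3720027972457, 217.82981539911222], [0.0, 0.0, 1.0]]
side [ 0.1438 -1.1303  1.1708] [[0.9483992163819923, -0.21037375090132543, 0.23723787913765004], [-0.3170461751740872, -0.6398969792458582, 0.7000096990467402], [0.004544136167105561, -0.7391040122227269, -0.6735759867622672]] [[539.5926825504434, 0.0, 287.6231885515871], [0.0, 539.5926825504434, 201.64456215349912], [0.0, 0.0, 1.0]]
wrist [0.1474 0.6617 0.3841] [[0.31088597593110623, 0.9180930315753687, 0.24587617888301222], [0.9504469802719991, -0.3001209179934212, -0.08110469946077484], [-0.0006690748838676633, 0.25890658538463907, -0.9659021339572996]] [[325.19226210127806, 0.0, 277.7493677024807], [0.0, 325.19226210127806, 207.73134017232786], [0.0, 0.0, 1.0]]
```

View pics/scene0.png

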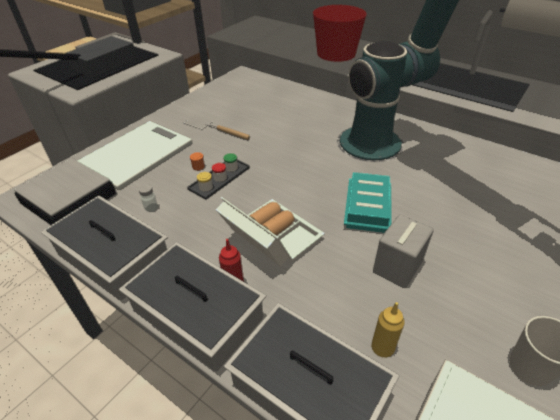

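View pics/side0.png

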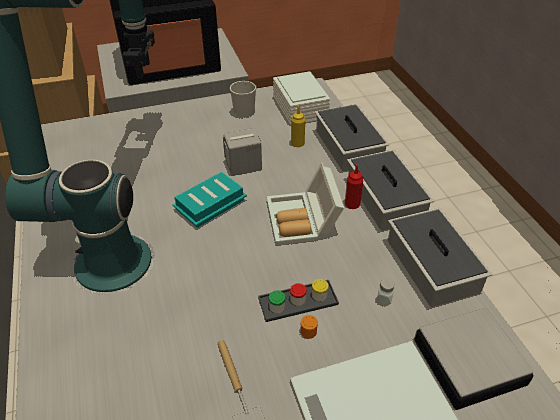

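View pics/wrist0.png

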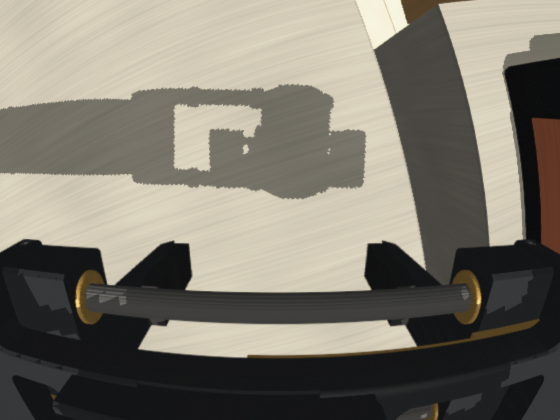

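```bash
python3 - <<'E'
from h import *
a=load('scene0')['im'][140:270,170:340];b=load('side0')['im'][155:335,230:400]
a=cv2.resize(a,None,fx=4.5,fy=4.5,interpolation=cv2.INTER_CUBIC);b=cv2.resize(b,None,fx=3.3,fy=3.3,interpolation=cv2.INTER_CUBIC)
cv2.imwrite('pics/a1.png',a[:,:,::-1]);cv2.imwrite('pics/b1.png',b[:,:,::-1])
def blobs(f,lo,hi,lo2=None):
    im=load(f)['im'];h=cv2.cvtColor(im,cv2.COLOR_RGB2HSV)
    m=cv2.inRange(h,lo,hi)
    n,l,s,c=cv2.connectedComponentsWithStats(m)
    return [(s[i].tolist(),c[i].round(1).tolist()) for i in range(1,n) if s[i][4]>25]
for f in ['scene0','side0']:
    print(f,'R',blobs(f,(0,200,90),(4,255,255)),'\nG',blobs(f,(50,150,60),(75,255,255)),'\nY',blobs(f,(20,170,100),(30,255,255)))
E
```

```text
scene0 R [] 
G [] 
Y []
side0 R [([347, 170, 16, 15, 148], [355.0, 177.8]), ([290, 284, 16, 13, 168], [297.9, 290.1])] 
G [([269, 291, 16, 14, 174], [276.6, 297.1])] 
Y [([292, 113, 13, 11, 103], [298.0, 118.1]), ([312, 279, 16, 14, 172], [319.9, 285.6])]
```

View pics/a1.png

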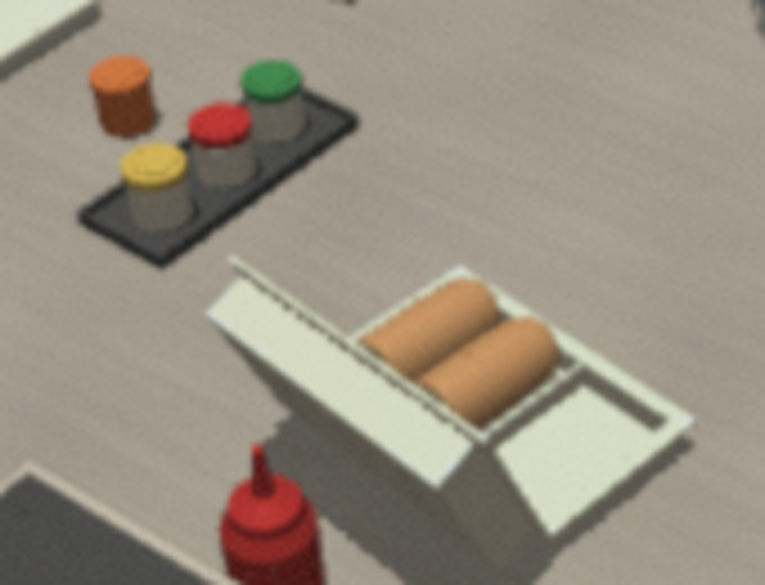

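View pics/b1.png

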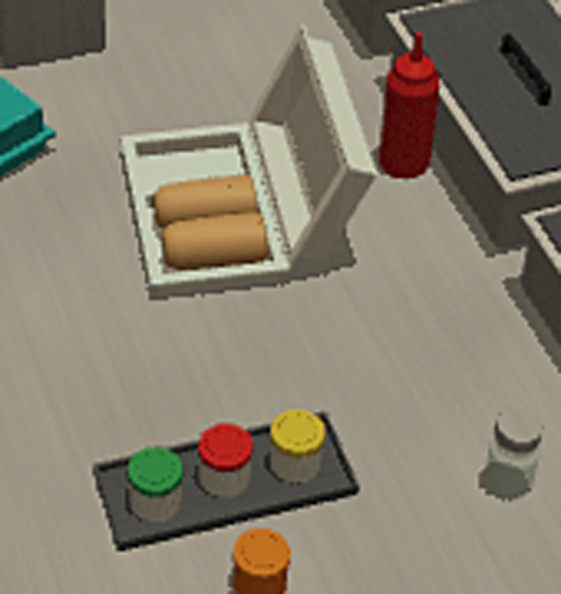

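```bash
python3 - <<'E'
from h import *
np.set_printoptions(precision=4,suppress=True)
A=load('scene0');B=load('side0')
S=lambda u,v:(170+u/4.5,140+v/4.5); D=lambda u,v:(230+u/3.3,155+v/3.3)
for n,a,b in [('red',S(220,124),(297.9,290.1)),('yel',S(155,162),(319.9,285.6)),('grn',S(272,79),(276.6,297.1)),('mxpy',S(692,420),D(122,137)),('mxmy',S(460,268),D(150,285)),('pxpy',S(550,533),D(250,125)),('lidm y',S(232,262),D(350,170)),('lid+y',S(480,437),D(302,30))]:
    p,e=tri([ray(A,*a),ray(B,*b)]);print(n,p,np.round(e,4))
for n,u in [('mxpy',D(122,137)),('mxmy',D(150,285)),('pxpy',D(250,125)),('pxmy',D(290,267))]: print(n,onz(B,*u,.022))
for n,u in [('bottle base',D(408,170))]: print(n,onz(B,*u,0.0))
E
```

```text
red [ 0.4567 -0.2939  0.0432] [0.0007 0.0007]
yel [ 0.5158 -0.2992  0.0453] [0.0013 0.0013]
grn [ 0.3964 -0.2987  0.0439] [0.0006 0.0006]
mxpy [0.4938 0.1091 0.0205] [0.0002 0.0002]
mxmy [ 0.4607 -0.0858  0.0188] [0.0002 0.0002]
pxpy [0.6162 0.0891 0.0203] [0.0026 0.0026]
lidm y [ 0.6329 -0.1125  0.132 ] [0.0008 0.0008]
lid+y [0.6632 0.0799 0.1329] [0.0008 0.0008]
mxpy [0.4935 0.1072 0.022 ]
mxmy [ 0.46   -0.0888  0.022 ]
pxpy [0.6172 0.0851 0.022 ]
pxmy [ 0.5857 -0.107   0.022 ]
bottle base [ 0.7491 -0.0013  0.    ]
```

{"name": "send_rows", "arguments": {
  "steps": [
    {"fingers":88,"translation":[-459,-470,-60],"spin":-0.316},
    {"fingers":88,"translation":[-459,-470,-60],"spin":-0.316},
    {"fingers":88,"translation":[-459,-470,-60],"spin":-0.316},
    {"fingers":88,"translation":[-459,-470,-60],"spin":-0.316},
    {"fingers":88,"translation":[-459,-470,-60],"spin":-0.316},
    {"fingers":88,"translation":[-459,-470,-60],"spin":-0.316},
    {"fingers":88,"translation":[-459,-470,-60],"spin":-0.316},
    {"fingers":88,"translation":[-459,-470,-60],"spin":-0.316},
    {"fingers":88,"translation":[-459,-470,-60],"spin":-0.316},
    {"fingers":88,"translation":[-459,-470,-60],"spin":-0.316},
    {"fingers":88,"translation":[-459,-470,-60],"spin":-0.316},
    {"fingers":88,"translation":[-459,-470,-60],"spin":-0.316}
  ]
}}

```text
clock: 1.15
ee_pos: [0.4301, 0.1925, 0.2843]
tool_rot: [[-1.0, 0.001, 0.0], [0.001, 1.0, 0.0], [-0.0, 0.0, -1.0]]
ft_force: [1.0, 0.8, -0.1]
finger_gap: 0.0881
```

{"name": "send_rows", "arguments": {
  "steps": [
    {"fingers":88,"translation":[-70,-190,-15]},
    {"fingers":88,"translation":[-70,-190,-15]},
    {"fingers":88,"translation":[-70,-190,-15]},
    {"fingers":88,"translation":[-70,-190,-15]},
    {"fingers":88,"translation":[-70,-190,-15]},
    {"fingers":88,"translation":[-70,-190,-15]},
    {"fingers":88,"translation":[-70,-190,-15]}
  ]
}}

```text
invalid input
```

```bash
python3 - <<'E'
from h import *
s=manip.sense();print(s['clock'],s['ee_pos'],s['qvel'].round(3) if hasattr(s['qvel'],'round') else s['qvel'])
snap('wrist','w1')
E
```

```text
1.15 [0.43006844 0.19254497 0.28431995] [-1.057e+00 -2.200e-02 -6.500e-02  1.000e-03  7.800e-02 -1.047e+00]
```

View pics/w1.png

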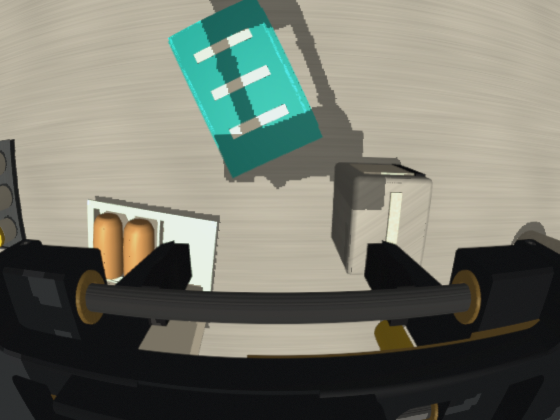

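{"name": "send_rows", "arguments": {
  "steps": [
    {"fingers":88,"translation":[-190,-190,-30],"spin":0},
    {"fingers":88,"translation":[-190,-190,-30],"spin":0},
    {"fingers":88,"translation":[-190,-190,-30],"spin":0},
    {"fingers":88,"translation":[-190,-190,-30],"spin":0},
    {"fingers":88,"translation":[-190,-190,-30],"spin":0},
    {"fingers":88,"translation":[-190,-190,-30],"spin":0},
    {"fingers":88,"translation":[-190,-190,-30],"spin":0},
    {"fingers":88,"translation":[-190,-190,-30],"spin":0},
    {"fingers":88,"translation":[-190,-190,-30],"spin":0}
  ]
}}

```text
clock: 1.95
ee_pos: [0.6199, 0.0038, 0.3133]
tool_rot: [[-1.0, 0.003, -0.002], [0.003, 1.0, 0.001], [0.002, 0.001, -1.0]]
ft_force: [0.1, 1.6, -0.8]
finger_gap: 0.0878
```

```bash
python3 - <<'E'
from h import *
s=manip.sense();print(s['clock'],s['ee_pos'],s['qvel'])
snap('wrist','w2')
E
```

```text
1.95 [0.61989622 0.00383694 0.31331156] [ 0.02989944 -0.02813323  0.0332601   0.00754544  0.00576833  0.0005791 ]
```

View pics/w2.png

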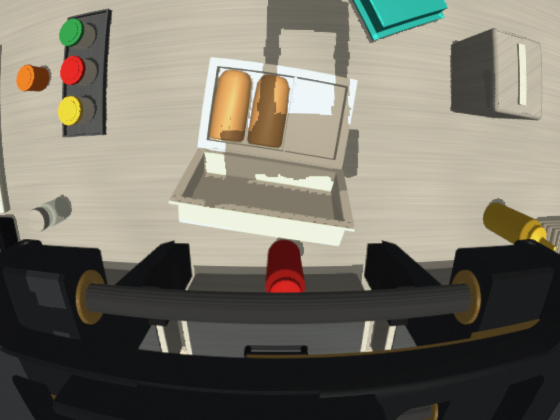

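{"name": "send_rows", "arguments": {
  "steps": [
    {"fingers":88,"translation":[50,-220,30],"spin":0},
    {"fingers":88,"translation":[50,-220,30],"spin":0},
    {"fingers":88,"translation":[50,-220,30],"spin":0},
    {"fingers":88,"translation":[50,-220,30],"spin":0},
    {"fingers":88,"translation":[50,-220,30],"spin":0},
    {"fingers":88,"translation":[50,-220,30],"spin":0},
    {"fingers":88,"translation":[50,-220,30],"spin":0},
    {"fingers":88,"translation":[50,-220,30],"spin":0}
  ]
}}

```text
clock: 2.67
ee_pos: [0.5687, -0.2146, 0.2839]
tool_rot: [[-1.0, 0.002, -0.001], [0.002, 1.0, 0.001], [0.001, 0.001, -1.0]]
ft_force: [0.3, 0.7, -0.5]
finger_gap: 0.0884
```

```bash
python3 - <<'E'
from h import *
s=manip.sense();print(s['clock'],s['ee_pos'],s['qvel'])
snap('wrist','w3')
for f,r,k,o in [('w2',(50,250,150,370),3,'w2z'),('w3',(0,260,170,450),2.8,'w3z'),('w2',(0,145,10,130),4,'w2c')]:
    im=load(f)['im'][r[0]:r[1],r[2]:r[3]];cv2.imwrite('pics/'+o+'.png',cv2.resize(im,None,fx=k,fy=k,interpolation=cv2.INTER_CUBIC)[:,:,::-1])
E
```

```text
2.6667 [ 0.568674   -0.21458579  0.28390367] [ 0.03298082 -0.00098382 -0.01119306  0.00796084 -0.00072897  0.00167178]
```

View pics/w3.png

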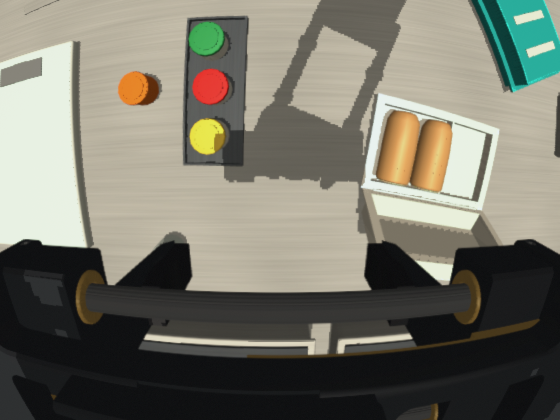

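View pics/w2z.png

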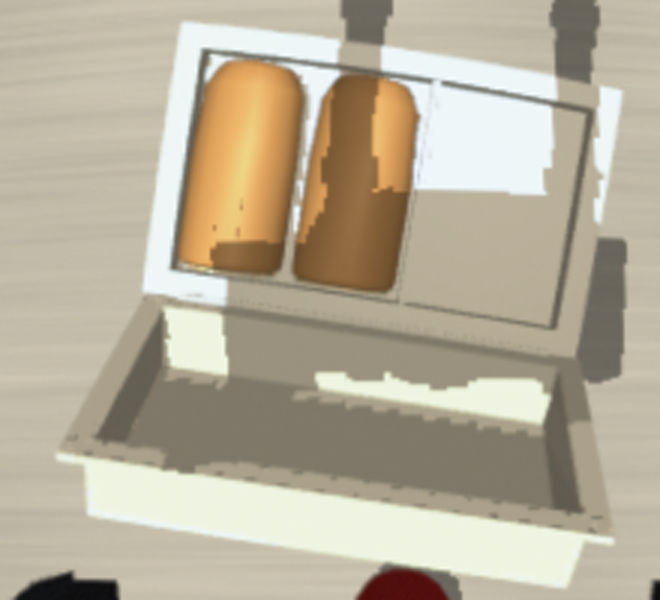

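View pics/w3z.png

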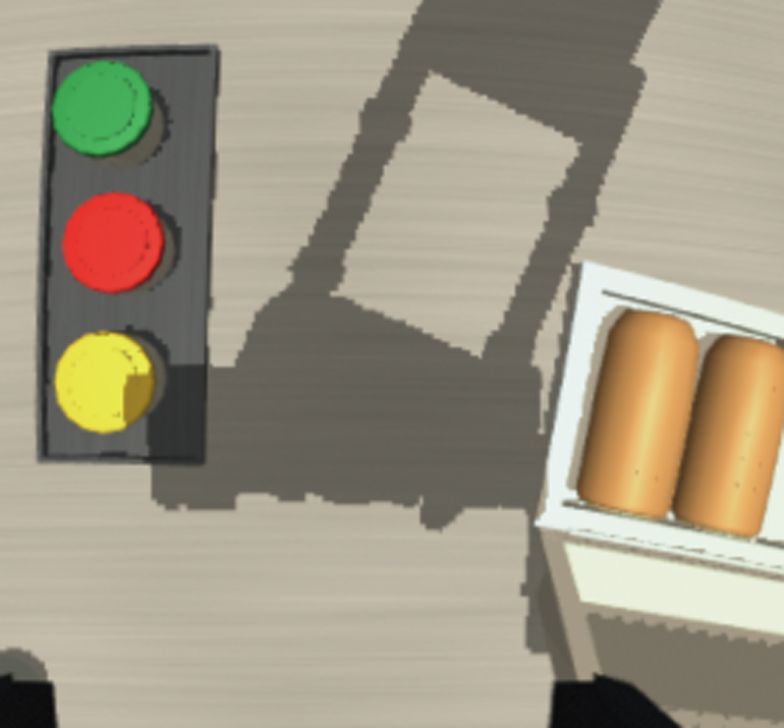

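```bash
python3 - <<'E'
from h import *
np.set_printoptions(precision=4,suppress=True)
A=load('w2');B=load('w3');S=load('scene0');D=load('side0')
def cen(d,lo,hi,roi):
    im=d['im'];h=cv2.cvtColor(im,cv2.COLOR_RGB2HSV);m=cv2.inRange(h,lo,hi)
    mm=np.zeros_like(m);mm[roi[0]:roi[1],roi[2]:roi[3]]=m[roi[0]:roi[1],roi[2]:roi[3]]
    cs,_=cv2.findContours(mm,cv2.RETR_EXTERNAL,cv2.CHAIN_APPROX_NONE);c=max(cs,key=cv2.contourArea)
    return cv2.fitEllipse(cv2.convexHull(c))
for n,lo,hi in [('red',(0,190,120),(5,255,255)),('yel',(24,170,80),(33,255,255)),('grn',(50,120,60),(80,255,255))]:
    a=cen(A,lo,hi,(0,145,50,110));b=cen(B,lo,hi,(0,170,185,250))
    p,e=tri([ray(A,*a[0]),ray(B,*b[0])]);print(n,a,b,p,np.round(e,4),onz(B,*b[0],.048))
Z=lambda u,v:(150+u/3,50+v/3);Y=lambda u,v:(170+u/2.8,v/2.8)
pts={}
for n,a,b in [('mxmy',Z(181,22),Y(581,262)),('mxpy',Z(622,90),(497.5,128.5)),('hmy',Z(145,292),Y(537,524))]:
    p,e=tri([ray(A,*a),ray(B,*b)]);print(n,p,np.round(e,4),onz(A,*a,.022),onz(B,*b,.022))
print('hpy',onz(A,*Z(577,357),.022))
# caddy corners
for c in [(51,50),(217,45),(40,460),(205,463)]: print('caddy',onz(B,*Y(*c),.012))
for n,a,b in [('lid-y',Z(60,455),(170+232/4.5,140+262/4.5)),('lid+y',Z(611,534),(170+480/4.5,140+437/4.5))]:
    p,e=tri([ray(A,*a),ray(S,*b)]);print(n,p,e)
E
```

```text
red ((71.36727142333984, 69.7078857421875), (21.017873764038086, 29.1870059967041), 16.704734802246094) ((210.15516662597656, 86.18299102783203), (34.28502655029297, 35.664974212646484), 50.610233306884766) [ 0.4573 -0.2933  0.0459] [0. 0.] [ 0.4575 -0.2929  0.048 ]
yel ((69.34815979003906, 110.22392272949219), (22.09199333190918, 29.418659210205078), 4.8995361328125) ((206.7600555419922, 135.7223358154297), (34.05092239379883, 35.459022521972656), 23.08513832092285) [ 0.517  -0.2987  0.0442] [0.0002 0.0002] [ 0.5167 -0.2979  0.048 ]
grn ((71.1765365600586, 31.942161560058594), (21.972841262817383, 29.089557647705078), 26.35430908203125) ((206.07969665527344, 38.37757873535156), (33.17624282836914, 36.27775573730469), 67.63993072509766) [ 0.3964 -0.2995  0.0422] [0.0001 0.0001] [ 0.398  -0.2983  0.048 ]
mxmy [ 0.4613 -0.086   0.0209] [0.0002 0.0002] [ 0.4614 -0.0858  0.022 ] [ 0.4616 -0.0864  0.022 ]
mxpy [0.4919 0.1137 0.0163] [0.0001 0.0001] [0.4926 0.1123 0.022 ] [0.4922 0.1092 0.022 ]
hmy [ 0.5847 -0.1038  0.0225] [0.0004 0.0004] [ 0.5851 -0.1041  0.022 ] [ 0.5844 -0.1036  0.022 ]
hpy [0.616  0.0934 0.022 ]
caddy [ 0.3564 -0.3311  0.012 ]
caddy [ 0.3597 -0.2524  0.012 ]
caddy [ 0.5548 -0.3379  0.012 ]
caddy [ 0.5577 -0.2585  0.012 ]
lid-y [ 0.6338 -0.1107  0.134 ] [0.00032755757928379326, 0.00032755757928393893]
lid+y [0.6641 0.0839 0.1366] [0.00188277354663452, 0.0018827735466344336]
```

{"name": "send_rows", "arguments": {
  "steps": [
    {"fingers":70,"translation":[111,-78,100],"spin":0.03},
    {"fingers":70,"translation":[111,-78,100],"spin":0.03},
    {"fingers":70,"translation":[111,-78,100],"spin":0.03},
    {"fingers":70,"translation":[111,-78,100],"spin":0.03},
    {"fingers":70,"translation":[111,-78,100],"spin":0.03},
    {"fingers":70,"translation":[111,-78,190],"spin":0.03},
    {"fingers":70,"translation":[111,-78,190],"spin":0.03},
    {"fingers":70,"translation":[111,-78,190],"spin":0.03},
    {"fingers":70,"translation":[111,-78,190],"spin":0.03},
    {"fingers":70,"translation":[111,-78,190],"spin":0.03}
  ]
}}

```text
clock: 3.55
ee_pos: [0.4598, -0.2926, 0.0954]
tool_rot: [[-1.0, 0.029, 0.001], [0.029, 1.0, -0.0], [-0.001, -0.0, -1.0]]
ft_force: [0.1, -0.1, 0.4]
finger_gap: 0.0697
```

```bash
python3 - <<'E'
from h import *
np.set_printoptions(precision=4,suppress=True)
s=manip.sense();print(s['clock'],s['ee_pos'],s['qvel'],s['finger_gap'])
snap('wrist','w4')
B=load('w3');print('orange',onz(B,137,88,.044))
E
```

```text
3.55 [ 0.4598 -0.2926  0.0954] [-0.0068 -0.0257 -0.0393  0.0001 -0.0056 -0.0027] 0.06972021183525764
orange [ 0.4518 -0.3886  0.044 ]
```

View pics/w4.png

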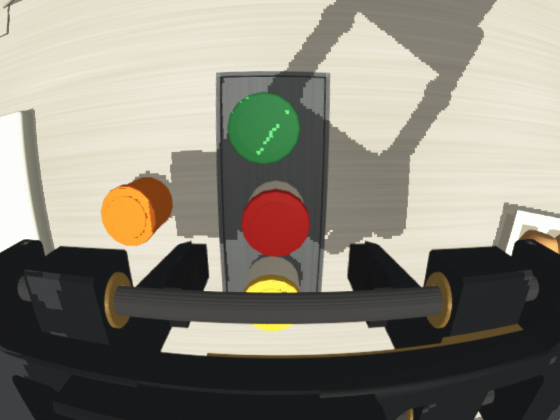

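```bash
python3 - <<'E'
from h import *
np.set_printoptions(precision=4,suppress=True)
C=load('w4');B=load('w3')
h=cv2.cvtColor(C['im'],cv2.COLOR_RGB2HSV);m=cv2.inRange(h,(0,190,100),(5,255,255));m[:,:200]=0;m[:,340:]=0
c=max(cv2.findContours(m,0,1)[0],key=cv2.contourArea);e=cv2.fitEllipse(cv2.convexHull(c));print(e,onz(C,*e[0],.048),tri([ray(C,*e[0]),ray(B,210.15,86.2)]))
E
```

```text
((275.3041687011719, 222.6963653564453), (65.52444458007812, 66.94264221191406), 99.52812194824219) [ 0.4555 -0.2937  0.048 ] (array([ 0.457 , -0.2938,  0.0434]), [2.1410158406295117e-05, 2.141015840629438e-05])
```

{"name": "send_rows", "arguments": {
  "steps": [
    {"fingers":70,"translation":[3,-1,40],"spin":0},
    {"fingers":70,"translation":[3,-1,74],"spin":0},
    {"fingers":70,"translation":[3,-1,74],"spin":0},
    {"fingers":70,"translation":[3,-1,74],"spin":0},
    {"fingers":70,"translation":[3,-1,74],"spin":0},
    {"fingers":36,"translation":[3,-1,74],"spin":0},
    {"fingers":36,"translation":[3,-1,74],"spin":0},
    {"fingers":36,"translation":[3,-1,74],"spin":0},
    {"fingers":36,"translation":[3,-1,74],"spin":0},
    {"fingers":36,"translation":[3,-1,74],"spin":0},
    {"fingers":36,"translation":[3,-1,74],"spin":0},
    {"fingers":36,"translation":[3,-1,74],"spin":0}
  ],
  "squeeze": 10
}}

```text
clock: 4.6
ee_pos: [0.4561, -0.2949, 0.0211]
tool_rot: [[-1.0, 0.031, 0.001], [0.031, 1.0, -0.001], [-0.001, -0.001, -1.0]]
ft_force: [-0.7, 0.2, 6.9]
finger_gap: 0.0421
```

{"name": "send_rows", "arguments": {
  "steps": [
    {"fingers":36,"translation":[0,0,-10],"spin":0},
    {"fingers":36,"translation":[0,0,-30],"spin":0},
    {"fingers":36,"translation":[0,0,-60],"spin":0},
    {"fingers":36,"translation":[0,0,-80],"spin":0},
    {"fingers":36,"translation":[0,0,-80],"spin":0},
    {"fingers":36,"translation":[0,0,-80],"spin":0}
  ]
}}

```text
clock: 5.1
ee_pos: [0.4562, -0.295, 0.1016]
tool_rot: [[-1.0, 0.031, 0.002], [0.031, 1.0, -0.002], [-0.002, -0.002, -1.0]]
ft_force: [-0.6, 0.2, -0.9]
finger_gap: 0.0415
```

```bash
python3 - <<'E'
from h import *
s=manip.sense();print(s['clock'],s['ee_pos'],s['ft_force'],s['finger_gap'])
a=snap('wrist','w5');b=snap('side','s5')
cv2.imwrite('pics/s5z.png',cv2.resize(b[180:330,220:380],None,fx=4,fy=4,interpolation=cv2.INTER_CUBIC)[:,:,::-1])
E
```

```text
5.1 [ 0.45624621 -0.29500394  0.10158868] [-0.56806892  0.18531495 -0.889051  ] 0.04145398073100018
```

View pics/w5.png

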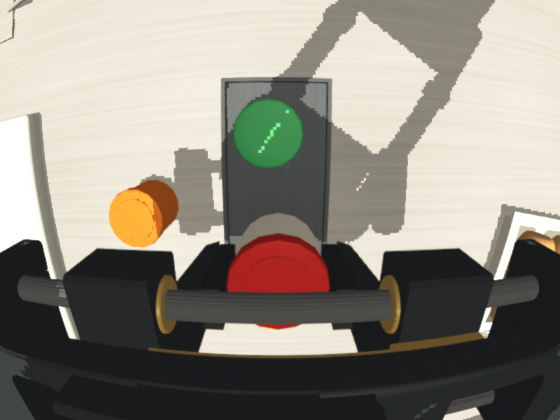

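View pics/s5z.png

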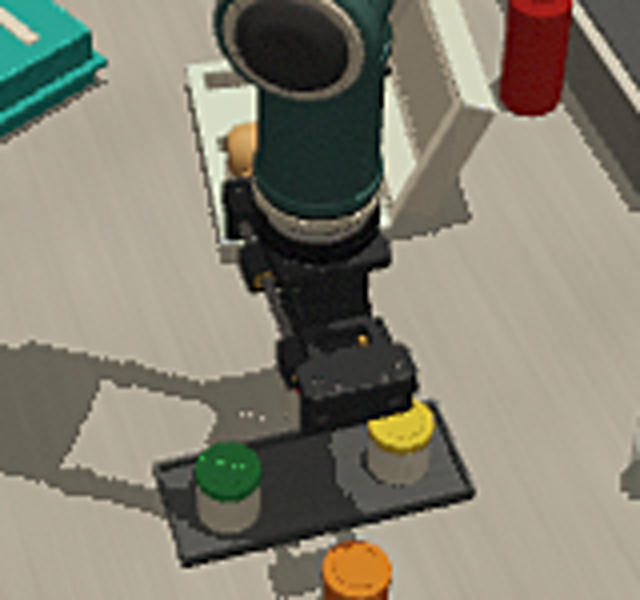

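```bash
python3 - <<'E'
from h import *
s=manip.sense();print(s['qpos'])
E
```

```text
[-6.19786081e-01  1.44324947e-01  2.02284180e+00 -5.52488832e-06
  9.76508672e-01 -2.15974492e+00]
```

{"name": "send_rows", "arguments": {
  "steps": [
    {"fingers":36,"translation":[0,0,-40],"spin":0},
    {"fingers":36,"translation":[-10,40,-60],"spin":-0.1},
    {"fingers":36,"translation":[-70,356,-60],"spin":-1.45},
    {"fingers":36,"translation":[-70,356,-60],"spin":-1.45},
    {"fingers":36,"translation":[-70,356,-60],"spin":-1.45},
    {"fingers":36,"translation":[-70,356,-60],"spin":-1.45},
    {"fingers":36,"translation":[-70,356,-60],"spin":-1.45},
    {"fingers":36,"translation":[-70,356,-60],"spin":-1.45},
    {"fingers":36,"translation":[-70,356,-60],"spin":-1.45},
    {"fingers":36,"translation":[-70,356,-60],"spin":-1.45},
    {"fingers":36,"translation":[-70,356,-60],"spin":-1.45},
    {"fingers":36,"translation":[-70,356,-60],"spin":-1.45}
  ]
}}

```text
clock: 6.2
ee_pos: [0.5289, 0.097, 0.154]
tool_rot: [[-0.343, -0.939, 0.019], [-0.936, 0.34, -0.088], [0.076, -0.048, -0.996]]
ft_force: [-0.1, 0.2, -0.4]
finger_gap: 0.0421
```

{"name": "send_rows", "arguments": {
  "steps": [
    {"fingers":36,"translation":[0,0,0],"spin":0},
    {"fingers":36,"translation":[0,0,0],"spin":0},
    {"fingers":36,"translation":[0,0,0],"spin":0}
  ]
}}

```text
clock: 6.45
ee_pos: [0.5286, 0.0939, 0.1545]
tool_rot: [[-0.349, -0.937, 0.019], [-0.934, 0.346, -0.087], [0.075, -0.048, -0.996]]
ft_force: [-0.2, -0.8, -1.0]
finger_gap: 0.0418
```

```bash
python3 - <<'E'
from h import *
np.set_printoptions(precision=4,suppress=True)
s=manip.sense();print(s['qpos'],s['qvel'],s['ee_pos'],s['tool_rot'])
E
```

```text
[ 0.1861  0.0742  1.9893 -0.1015  1.0781 -2.5515] [-0.0256 -0.01   -0.0093  0.0005 -0.0028 -0.0004] [0.5286 0.0939 0.1545] [[-0.3492 -0.9368  0.0186]
 [-0.934   0.3464 -0.0873]
 [ 0.0754 -0.0479 -0.996 ]]
```

{"name": "send_rows", "arguments": {
  "steps": [
    {"fingers":36,"translation":[0,0,0],"spin":0.12},
    {"fingers":36,"translation":[0,0,0],"spin":0.24},
    {"fingers":36,"translation":[0,0,0],"spin":0.36},
    {"fingers":36,"translation":[0,0,0],"spin":0.36}
  ]
}}

```text
clock: 6.78
ee_pos: [0.5295, 0.0928, 0.1556]
tool_rot: [[-0.661, -0.75, 0.02], [-0.749, 0.657, -0.087], [0.052, -0.073, -0.996]]
ft_force: [-0.2, -0.1, -0.6]
finger_gap: 0.0419
```

```bash
python3 - <<'E'
from h import *
np.set_printoptions(precision=4,suppress=True)
s=manip.sense();print(s['qpos'],s['qvel'],s['ee_pos'],s['tool_rot'])
E
```

```text
[ 0.1836  0.0731  1.9883 -0.1015  1.0782 -2.1885] [ 0.0068 -0.0008 -0.0027 -0.0015 -0.0016 -0.1858] [0.5295 0.0928 0.1556] [[-0.661  -0.7501  0.0204]
 [-0.7486  0.6573 -0.087 ]
 [ 0.0518 -0.0728 -0.996 ]]
```

```bash
cat >> h.py <<'E'
def go(target):
    s=manip.sense();R=np.array(s['tool_rot']);d=(np.array(target)-s['ee_pos'])*1000
    print('clk',s['clock'],'pos',np.round(s['ee_pos'],4),'shift mm',np.round(R.T@d,1),'f',np.round(s['ft_force'],2),'gap',s['finger_gap'])
O=np.array([.5387,.0037,0]);EX=np.array([.9881,-.1538,0]);EY=np.array([.1538,.9881,0])
def bx(x,y,z): return O+x*EX+y*EY+np.array([0,0,z])
E
```

{"name": "send_rows", "arguments": {
  "steps": [
    {"fingers":36,"translation":[0,0,0],"spin":0.12},
    {"fingers":36,"translation":[0,0,0],"spin":0.24},
    {"fingers":36,"translation":[0,0,0],"spin":0.36},
    {"fingers":36,"translation":[0,0,0],"spin":0.48},
    {"fingers":36,"translation":[0,0,0],"spin":0.6},
    {"fingers":36,"translation":[0,0,0],"spin":0.72},
    {"fingers":36,"translation":[0,0,0],"spin":0.84},
    {"fingers":36,"translation":[0,0,0],"spin":0.96},
    {"fingers":36,"translation":[0,0,0],"spin":1.08},
    {"fingers":36,"translation":[0,0,0],"spin":1.2},
    {"fingers":36,"translation":[0,0,0],"spin":1.32},
    {"fingers":36,"translation":[0,0,0],"spin":1.44}
  ]
}}

```text
clock: 7.78
ee_pos: [0.5296, 0.0931, 0.1557]
tool_rot: [[-0.831, 0.556, 0.021], [0.553, 0.829, -0.087], [-0.066, -0.061, -0.996]]
ft_force: [-0.3, -0.3, -0.3]
finger_gap: 0.0419
```

{"name": "send_rows", "arguments": {
  "steps": [
    {"fingers":36,"translation":[0,0,0],"spin":0.12},
    {"fingers":36,"translation":[0,0,0],"spin":0.24},
    {"fingers":36,"translation":[0,0,0],"spin":0.36},
    {"fingers":36,"translation":[0,0,0],"spin":0.48},
    {"fingers":36,"translation":[0,0,0],"spin":0.6},
    {"fingers":36,"translation":[0,0,0],"spin":0.72},
    {"fingers":36,"translation":[0,0,0],"spin":0.84},
    {"fingers":36,"translation":[0,0,0],"spin":0.96},
    {"fingers":36,"translation":[0,0,0],"spin":1.08},
    {"fingers":36,"translation":[0,0,0],"spin":1.133},
    {"fingers":36,"translation":[0,0,0],"spin":1.133}
  ]
}}

```text
clock: 8.7
ee_pos: [0.5296, 0.0932, 0.1557]
tool_rot: [[0.147, 0.989, 0.021], [0.986, -0.145, -0.087], [-0.083, 0.033, -0.996]]
ft_force: [0.5, -0.1, -0.9]
finger_gap: 0.042
```

```bash
python3 - <<'E'
from h import *
np.set_printoptions(precision=4,suppress=True)
s=manip.sense();print(s['qpos'],s['tool_rot'])
go(bx(-.010,.0545,.15));print(bx(-.01,.0545,0))
for n in ['wrist','side']: snap(n,n[0]+'6')
b=load('s6')['im'];cv2.imwrite('pics/s6z.png',cv2.resize(b[100:260,220:400],None,fx=4,fy=4,interpolation=cv2.INTER_CUBIC)[:,:,::-1])
E
```

```text
[ 0.1844  0.073   1.9881 -0.1016  1.0782  0.3795] [[ 0.1474  0.9889  0.0208]
 [ 0.9856 -0.1451 -0.0871]
 [-0.0831  0.0333 -0.996 ]]
clk 8.7 pos [0.5296 0.0932 0.1557] shift mm [-32.   12.3   8.8] f [ 0.51 -0.11 -0.88] gap 0.04196957900614371
[0.5372 0.0591 0.    ]
```

View pics/w6.png

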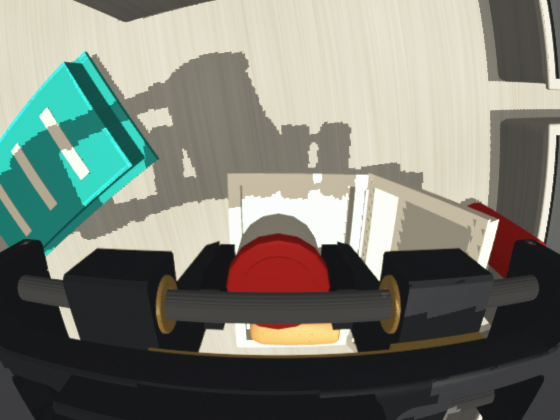

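View pics/s6z.png

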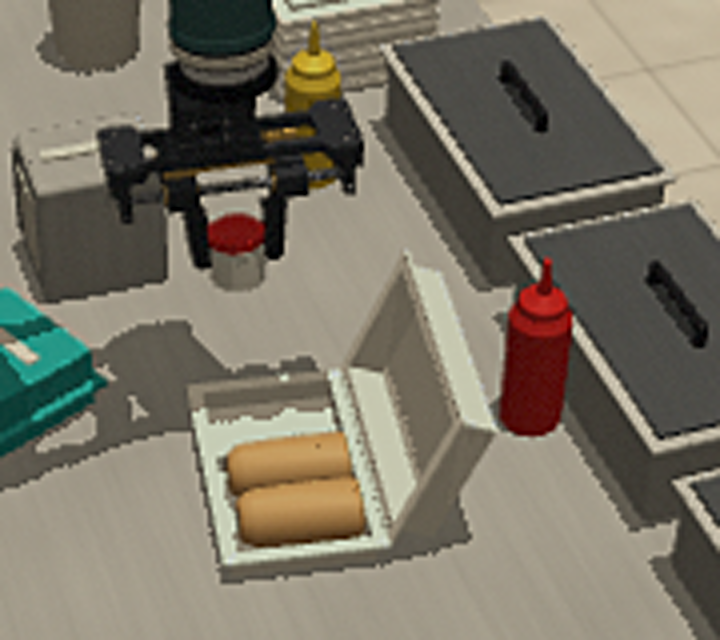

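```bash
python3 - <<'E'
from h import *
for z in (.1,.03,.027,.024,.021): go([.5372,.061,z])
E
```

```text
clk 8.8 pos [0.5296 0.0935 0.1557] shift mm [-26.3  10.3  58.5] f [ 0.1   0.19 -0.89] gap 0.0418975680372084
clk 8.8 pos [0.5296 0.0935 0.1557] shift mm [-20.4   8.  128.2] f [ 0.1   0.19 -0.89] gap 0.0418975680372084
clk 8.8 pos [0.5296 0.0935 0.1557] shift mm [-20.2   7.9 131.2] f [ 0.1   0.19 -0.89] gap 0.0418975680372084
clk 8.8 pos [0.5296 0.0935 0.1557] shift mm [-19.9   7.8 134.2] f [ 0.1   0.19 -0.89] gap 0.0418975680372084
clk 8.8 pos [0.5296 0.0935 0.1557] shift mm [-19.7   7.7 137.2] f [ 0.1   0.19 -0.89] gap 0.0418975680372084
```

{"name": "send_rows", "arguments": {
  "steps": [
    {"fingers":36,"translation":[-26,10,25],"spin":0},
    {"fingers":36,"translation":[-26,10,58],"spin":0},
    {"fingers":36,"translation":[-26,10,58],"spin":0},
    {"fingers":36,"translation":[-24,9,80],"spin":0},
    {"fingers":36,"translation":[-22,9,100],"spin":0},
    {"fingers":36,"translation":[-21,8,115],"spin":0},
    {"fingers":36,"translation":[-20,8,126],"spin":0},
    {"fingers":36,"translation":[-20,8,126],"spin":0},
    {"fingers":36,"translation":[-20,8,126],"spin":0}
  ]
}}

```text
clock: 9.55
ee_pos: [0.537, 0.0627, 0.0325]
tool_rot: [[0.146, 0.989, 0.02], [0.986, -0.144, -0.087], [-0.083, 0.033, -0.996]]
ft_force: [0.3, -0.2, 0.1]
finger_gap: 0.0419
```

```bash
python3 - <<'E'
from h import *
for z in (.027,.024,.021): go([.5372,.061,z])
for n in ['wrist','scene']: snap(n,n[0]+n[1]+'7')
b=load('sc7')['im'];cv2.imwrite('pics/sc7z.png',cv2.resize(b[150:280,220:380],None,fx=4.5,fy=4.5,interpolation=cv2.INTER_CUBIC)[:,:,::-1])
E
```

```text
clk 9.55 pos [0.537  0.0627 0.0325] shift mm [-1.2  0.2  5.6] f [ 0.27 -0.19  0.09] gap 0.041938486530023945
clk 9.55 pos [0.537  0.0627 0.0325] shift mm [-1.   0.1  8.6] f [ 0.27 -0.19  0.09] gap 0.041938486530023945
clk 9.55 pos [0.537  0.0627 0.0325] shift mm [-0.7  0.  11.6] f [ 0.27 -0.19  0.09] gap 0.041938486530023945
```

View pics/wr7.png

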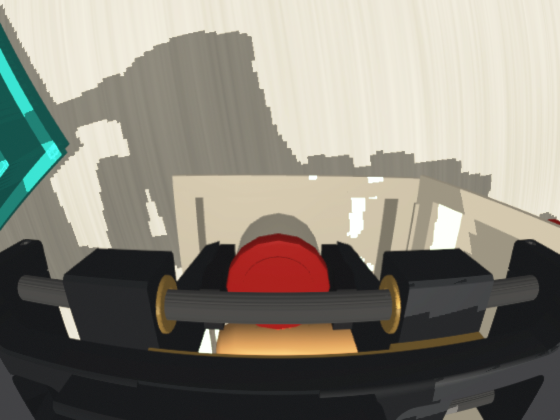

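View pics/sc7z.png

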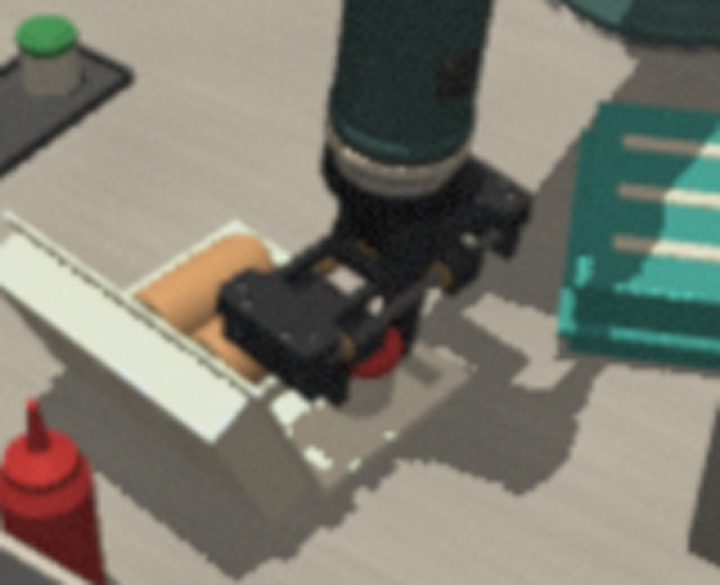

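{"name": "send_rows", "arguments": {
  "steps": [
    {"fingers":36,"translation":[-1,0,2],"spin":0},
    {"fingers":36,"translation":[-1,0,4],"spin":0},
    {"fingers":36,"translation":[-1,0,5.5],"spin":0},
    {"fingers":36,"translation":[-1,0,5.5],"spin":0}
  ]
}}

```text
clock: 9.98
ee_pos: [0.5371, 0.0611, 0.0269]
tool_rot: [[0.147, 0.989, 0.021], [0.986, -0.145, -0.087], [-0.083, 0.034, -0.996]]
ft_force: [-0.2, -0.0, -0.7]
finger_gap: 0.0416
```

{"name": "send_rows", "arguments": {
  "steps": [
    {"fingers":36,"translation":[0,0,1.5],"spin":0},
    {"fingers":36,"translation":[0,0,1.5],"spin":0}
  ]
}}

```text
clock: 10.15
ee_pos: [0.537, 0.061, 0.0252]
tool_rot: [[0.147, 0.989, 0.021], [0.986, -0.145, -0.087], [-0.083, 0.033, -0.996]]
ft_force: [0.1, 0.5, -0.6]
finger_gap: 0.0418
```

{"name": "send_rows", "arguments": {
  "steps": [
    {"fingers":36,"translation":[0,0,1.5],"spin":0},
    {"fingers":36,"translation":[0,0,1.5],"spin":0}
  ]
}}

```text
clock: 10.32
ee_pos: [0.537, 0.0608, 0.0236]
tool_rot: [[0.147, 0.989, 0.021], [0.986, -0.145, -0.087], [-0.083, 0.033, -0.996]]
ft_force: [-0.1, 0.7, -0.6]
finger_gap: 0.042
```

{"name": "send_rows", "arguments": {
  "steps": [
    {"fingers":36,"translation":[0,0,1],"spin":0},
    {"fingers":36,"translation":[0,0,1],"spin":0}
  ]
}}

```text
clock: 10.48
ee_pos: [0.5371, 0.0607, 0.0227]
tool_rot: [[0.147, 0.989, 0.021], [0.986, -0.145, -0.087], [-0.083, 0.033, -0.996]]
ft_force: [0.6, -0.0, -0.7]
finger_gap: 0.0418
```

{"name": "send_rows", "arguments": {
  "steps": [
    {"fingers":36,"translation":[0,0,1],"spin":0},
    {"fingers":36,"translation":[0,0,1],"spin":0}
  ]
}}

```text
clock: 10.65
ee_pos: [0.5373, 0.0607, 0.0218]
tool_rot: [[0.147, 0.989, 0.021], [0.986, -0.144, -0.087], [-0.083, 0.034, -0.996]]
ft_force: [0.5, 0.4, -0.1]
finger_gap: 0.0418
```

{"name": "send_rows", "arguments": {
  "steps": [
    {"fingers":36,"translation":[0,0,1],"spin":0},
    {"fingers":36,"translation":[0,0,1],"spin":0}
  ]
}}

```text
clock: 10.82
ee_pos: [0.5375, 0.0604, 0.0214]
tool_rot: [[0.147, 0.989, 0.021], [0.986, -0.144, -0.088], [-0.084, 0.034, -0.996]]
ft_force: [-1.6, -1.3, 4.8]
finger_gap: 0.0419
```

{"name": "send_rows", "arguments": {
  "steps": [
    {"fingers":36,"translation":[0,0,-0.7],"spin":0},
    {"fingers":47,"translation":[0,0,-0.7],"spin":0},
    {"fingers":47,"translation":[0,0,-0.7],"spin":0},
    {"fingers":47,"translation":[0,0,-0.7],"spin":0},
    {"fingers":47,"translation":[0,0,-0.7],"spin":0},
    {"fingers":47,"translation":[0,0,-0.7],"spin":0}
  ]
}}

```text
clock: 11.32
ee_pos: [0.5371, 0.0607, 0.0215]
tool_rot: [[0.147, 0.989, 0.021], [0.986, -0.144, -0.087], [-0.083, 0.034, -0.996]]
ft_force: [0.0, 0.6, 0.6]
finger_gap: 0.0472
```

```bash
python3 - <<'E'
from h import *
go([.5372,.061,.03])
snap('wrist','w8')
E
```

```text
clk 11.3167 pos [0.5371 0.0607 0.0215] shift mm [-0.4  0.3 -8.5] f [0.04 0.65 0.63] gap 0.04716702326914134
```

View pics/w8.png

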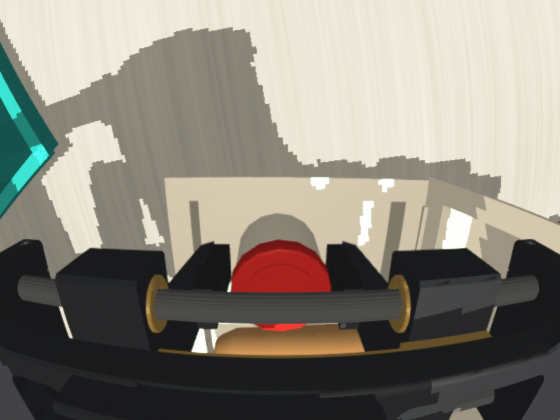

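{"name": "send_rows", "arguments": {
  "steps": [
    {"fingers":47,"translation":[-0.4,0.2,-5],"spin":0},
    {"fingers":47,"translation":[-1.2,0.5,-15],"spin":0},
    {"fingers":47,"translation":[-2.5,1,-30],"spin":0},
    {"fingers":47,"translation":[-5,2,-60],"spin":0},
    {"fingers":47,"translation":[-8.3,3.4,-100],"spin":0},
    {"fingers":20,"translation":[-11.6,4.8,-140],"spin":0},
    {"fingers":0,"translation":[-14.9,6.1,-179],"spin":0},
    {"fingers":0,"translation":[-14.9,6.1,-179],"spin":0},
    {"fingers":0,"translation":[-14.9,6.1,-179],"spin":0},
    {"fingers":0,"translation":[-14.9,6.1,-179],"spin":0}
  ]
}}

```text
clock: 12.2
ee_pos: [0.5371, 0.0607, 0.202]
tool_rot: [[0.147, 0.989, 0.022], [0.986, -0.145, -0.087], [-0.083, 0.035, -0.996]]
ft_force: [-0.5, -0.3, -1.0]
finger_gap: 0.0156
```

```bash
python3 - <<'E'
from h import *
go(bx(.175,-.04,.2));print(bx(.175,-.04,.2))
for n in ['wrist','side','scene']: snap(n,n[:2]+'9')
b=load('sc9')['im'];cv2.imwrite('pics/sc9z.png',cv2.resize(b[100:300,180:400],None,fx=3.5,fy=3,interpolation=cv2.INTER_CUBIC)[:,:,::-1])
b=load('si9')['im'];cv2.imwrite('pics/si9z.png',cv2.resize(b[100:260,220:400],None,fx=4,fy=3.7,interpolation=cv2.INTER_CUBIC)[:,:,::-1])
E
```

```text
clk 12.2 pos [0.5371 0.0607 0.202 ] shift mm [-96.8 184.3  16.4] f [-0.5  -0.27 -1.03] gap 0.015644852227084553
[ 0.7054655 -0.062739   0.2      ]
```

View pics/wr9.png

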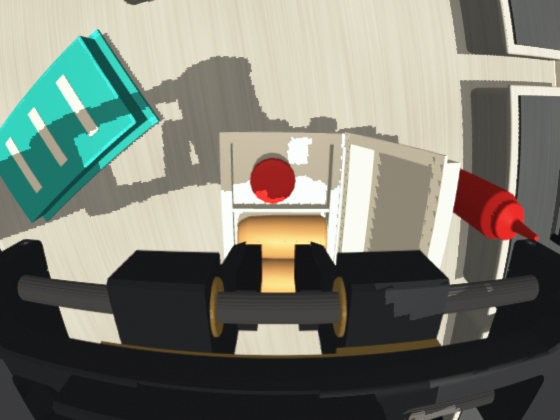

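View pics/sc9z.png

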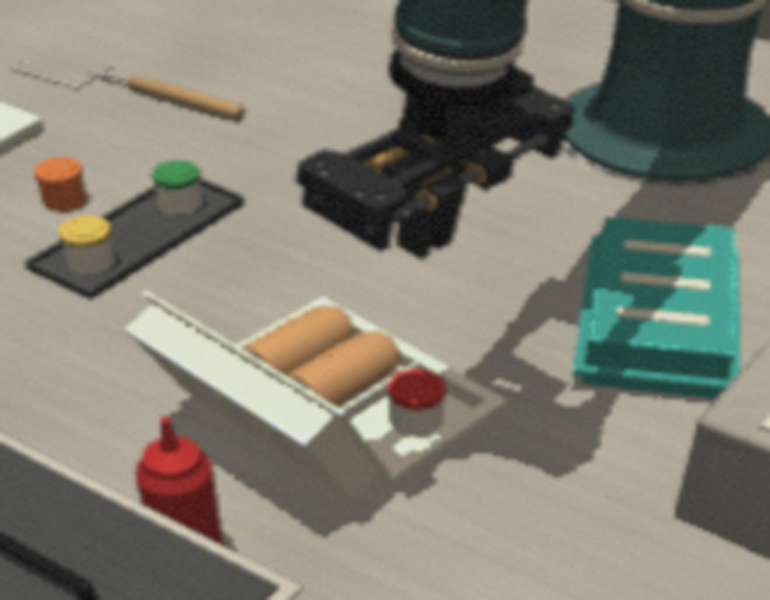

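View pics/si9z.png

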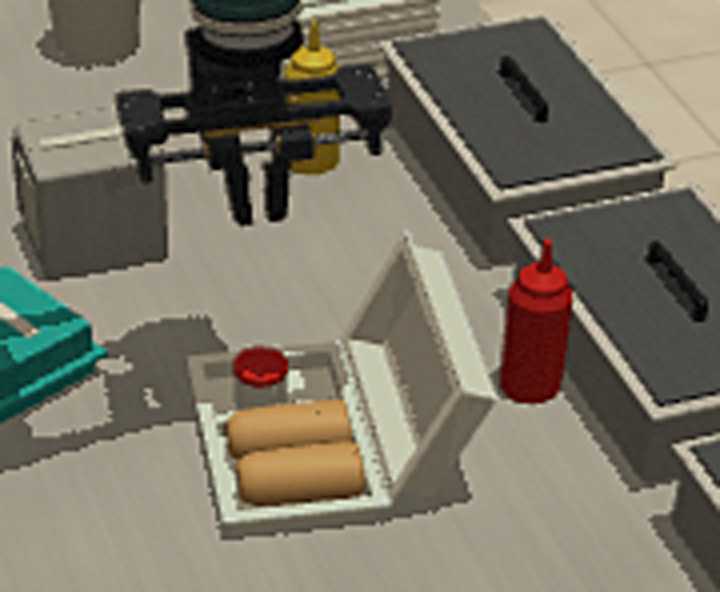

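```bash
python3 - <<'E'
from h import *
np.set_printoptions(precision=4,suppress=True)
A=load('sc9');B=load('si9')
p,e=tri([ray(A,227.7,240),ray(B,356.8,165.7)]);print('bottle tip',p,e)
q=p-O;print('box frame',q@EX,q@EY)
a=load('side0')['im'];b=B['im'];d=cv2.absdiff(a,b).max(2);print(d[195:250,262:300].mean(), d[225:246,262:330].mean())
# tub top in box
p,e=tri([ray(A,180+417/3.5,100+388/3),ray(B,220+261/4,100+365/3.7)]);q=p-O;print('tub',p,e,q@EX,q@EY)
E
```

```text
bottle tip [0.7491 0.012  0.1566] [0.001251658968145601, 0.0012516589681454357]
box frame 0.20666436878277036 0.04057611603796099
25.62727272727273 5.399859943977591
tub [0.538  0.0587 0.0424] [0.0009635885605570639, 0.0009635885605572431] -0.00914269014733281 0.054274478682749414
```

{"name": "send_rows", "arguments": {
  "steps": [
    {"fingers":0,"translation":[-20,37,3],"spin":0},
    {"fingers":0,"translation":[-38,73,6],"spin":0},
    {"fingers":0,"translation":[-57,109,9],"spin":0},
    {"fingers":0,"translation":[-76,145,12],"spin":0},
    {"fingers":0,"translation":[-97,184,16],"spin":0},
    {"fingers":0,"translation":[-97,184,16],"spin":0},
    {"fingers":0,"translation":[-97,184,16],"spin":0}
  ]
}}

```text
clock: 12.93
ee_pos: [0.7053, -0.0646, 0.196]
tool_rot: [[0.149, 0.989, 0.016], [0.985, -0.147, -0.087], [-0.083, 0.029, -0.996]]
ft_force: [0.3, 0.1, 0.2]
finger_gap: 0.0007
```

```bash
python3 - <<'E'
from h import *
for t in [(.175,-.04,.105)]: go(bx(*t))
b=snap('side','si10');cv2.imwrite('pics/si10z.png',cv2.resize(b[100:260,220:400],None,fx=4,fy=3.7,interpolation=cv2.INTER_CUBIC)[:,:,::-1])
E
```

```text
clk 12.9333 pos [ 0.7053 -0.0646  0.196 ] shift mm [ 9.5 -2.8 90.5] f [0.34 0.11 0.17] gap 0.0007063625688643808
```

View pics/si10z.png

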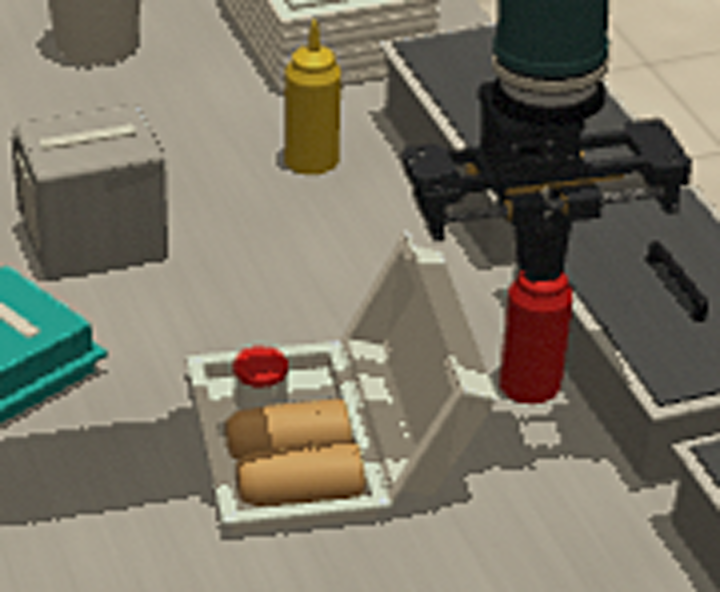

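{"name": "send_rows", "arguments": {
  "steps": [
    {"fingers":0,"translation":[4,-1,40],"spin":0},
    {"fingers":0,"translation":[8,-2,70],"spin":0},
    {"fingers":0,"translation":[9.5,-3,90],"spin":0},
    {"fingers":0,"translation":[9.5,-3,90],"spin":0},
    {"fingers":0,"translation":[9.5,-3,90],"spin":0}
  ]
}}

```text
clock: 13.4
ee_pos: [0.703, -0.0596, 0.1073]
tool_rot: [[0.145, 0.989, 0.017], [0.986, -0.143, -0.087], [-0.083, 0.029, -0.996]]
ft_force: [-0.3, 0.4, -0.8]
finger_gap: 0.0008
```

```bash
python3 - <<'E'
from h import *
for t in [(.145,-.04,.106),(.115,-.04,.113),(.096,-.04,.117)]: go(bx(*t))
b=snap('side','si11');cv2.imwrite('pics/si11z.png',cv2.resize(b[100:260,220:400],None,fx=4,fy=3.7,interpolation=cv2.INTER_CUBIC)[:,:,::-1])
b=snap('wrist','wr11')
E
```

```text
clk 13.4 pos [ 0.703  -0.0596  0.1073] shift mm [ -2.4 -27.1   0.7] f [-0.28  0.42 -0.77] gap 0.0007650563141654921
clk 13.4 pos [ 0.703  -0.0596  0.1073] shift mm [ -2.7 -56.9  -7.2] f [-0.28  0.42 -0.77] gap 0.0007650563141654921
clk 13.4 pos [ 0.703  -0.0596  0.1073] shift mm [ -2.9 -75.8 -11.7] f [-0.28  0.42 -0.77] gap 0.0007650563141654921
```

View pics/si11z.png

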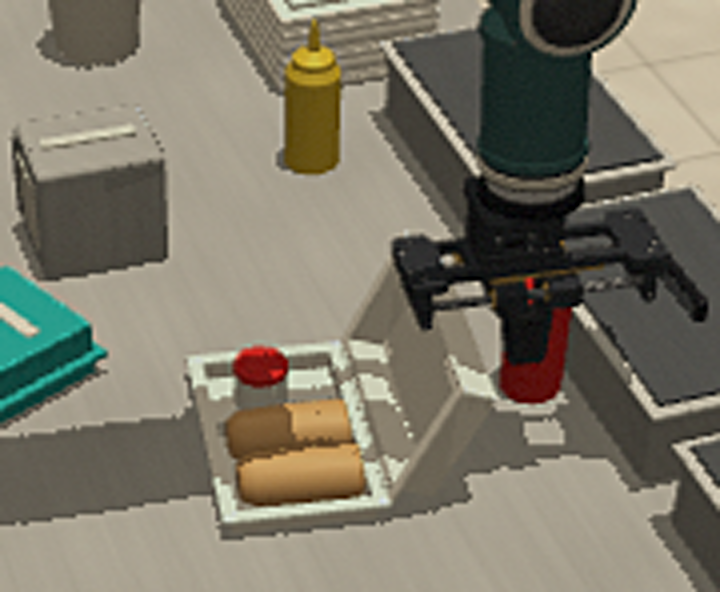

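View pics/wr11.png

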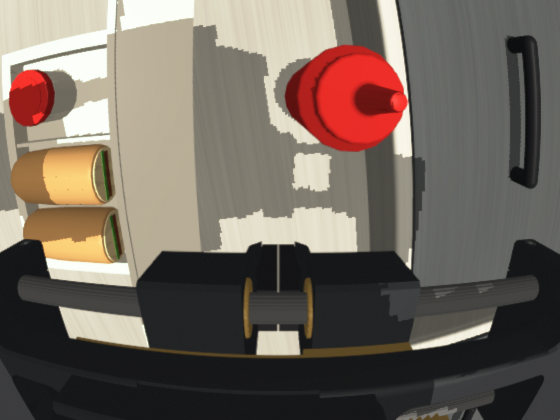

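{"name": "send_rows", "arguments": {
  "steps": [
    {"fingers":0,"translation":[-2,-14,1],"spin":0},
    {"fingers":0,"translation":[-2.5,-27,0],"spin":0},
    {"fingers":0,"translation":[-2.5,-40,-3],"spin":0},
    {"fingers":0,"translation":[-2.5,-50,-6],"spin":0},
    {"fingers":0,"translation":[-2.5,-50,-6],"spin":0}
  ]
}}

```text
clock: 13.92
ee_pos: [0.656, -0.0553, 0.117]
tool_rot: [[0.147, 0.989, 0.025], [0.986, -0.144, -0.087], [-0.083, 0.038, -0.996]]
ft_force: [0.4, -0.1, 0.2]
finger_gap: 0.0005
```

```bash
python3 - <<'E'
from h import *
for t in [(.112,-.04,.115),(.087,-.04,.121),(.062,-.04,.120)]: go(bx(*t))
b=snap('side','si12');cv2.imwrite('pics/si12z.png',cv2.resize(b[100:260,220:400],None,fx=4,fy=3.7,interpolation=cv2.INTER_CUBIC)[:,:,::-1])
E
```

```text
clk 13.9167 pos [ 0.656  -0.0553  0.117 ] shift mm [  0.5 -13.1   1.4] f [ 0.45 -0.11  0.2 ] gap 0.00045609653538076903
clk 13.9167 pos [ 0.656  -0.0553  0.117 ] shift mm [  0.2 -37.8  -5.5] f [ 0.45 -0.11  0.2 ] gap 0.00045609653538076903
clk 13.9167 pos [ 0.656  -0.0553  0.117 ] shift mm [  0.4 -62.8  -5.5] f [ 0.45 -0.11  0.2 ] gap 0.00045609653538076903
```

View pics/si12z.png

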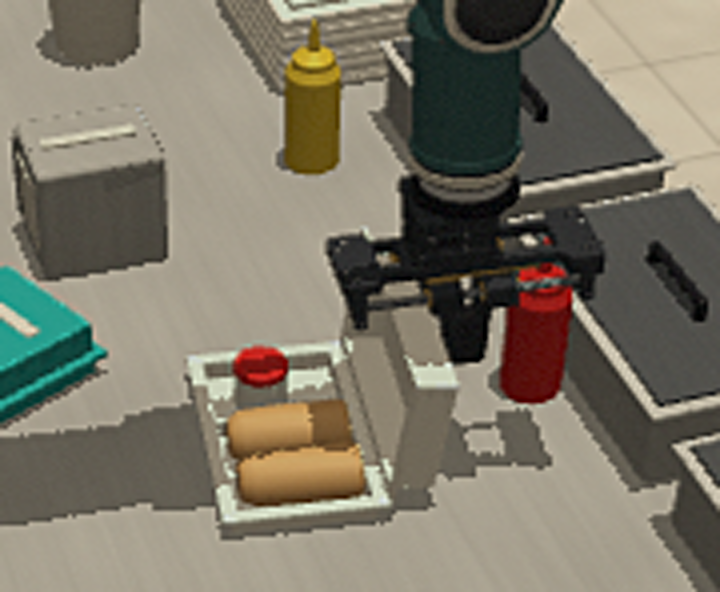

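{"name": "send_rows", "arguments": {
  "steps": [
    {"fingers":0,"translation":[0.5,-13,1],"spin":0},
    {"fingers":0,"translation":[0.3,-26,-2],"spin":0},
    {"fingers":0,"translation":[0.2,-38,-5.5],"spin":0},
    {"fingers":0,"translation":[0.3,-50,-6],"spin":0},
    {"fingers":0,"translation":[0.4,-63,-5.5],"spin":0},
    {"fingers":0,"translation":[0.4,-63,-5.5],"spin":0}
  ]
}}

```text
clock: 14.47
ee_pos: [0.5917, -0.0453, 0.1172]
tool_rot: [[0.147, 0.989, 0.02], [0.986, -0.144, -0.087], [-0.083, 0.033, -0.996]]
ft_force: [0.0, -0.2, 0.3]
finger_gap: 0.0005
```

```bash
python3 - <<'E'
from h import *
for t in [(.038,-.04,.112),(.017,-.04,.098),(-.001,-.04,.079),(-.012,-.04,.058)]: go(bx(*t))
b=snap('side','si13');cv2.imwrite('pics/si13z.png',cv2.resize(b[100:260,220:400],None,fx=4,fy=3.7,interpolation=cv2.INTER_CUBIC)[:,:,::-1])
E
```

```text
clk 14.4667 pos [ 0.5917 -0.0453  0.1172] shift mm [  0.9 -22.1   4.4] f [ 0.01 -0.16  0.26] gap 0.0005243654297739233
clk 14.4667 pos [ 0.5917 -0.0453  0.1172] shift mm [  2.2 -43.5  17.7] f [ 0.01 -0.16  0.26] gap 0.0005243654297739233
clk 14.4667 pos [ 0.5917 -0.0453  0.1172] shift mm [  3.9 -62.1  36. ] f [ 0.01 -0.16  0.26] gap 0.0005243654297739233
clk 14.4667 pos [ 0.5917 -0.0453  0.1172] shift mm [  5.7 -73.8  56.5] f [ 0.01 -0.16  0.26] gap 0.0005243654297739233
```

View pics/si13z.png

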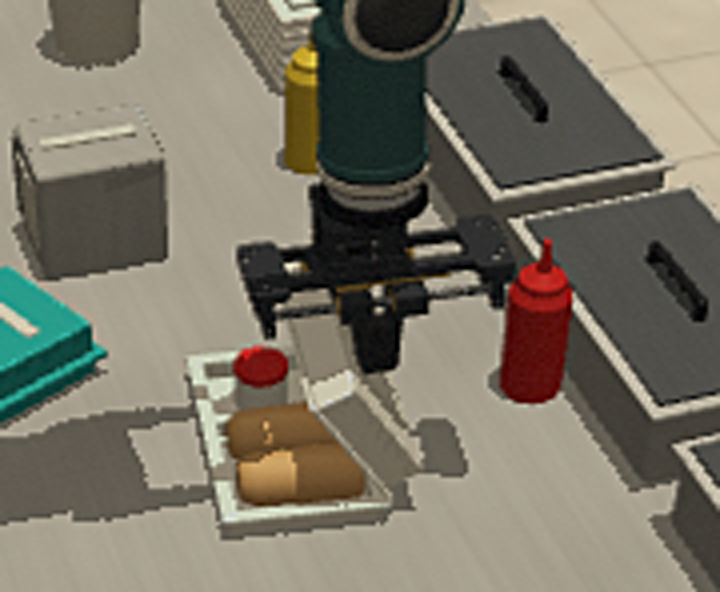

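Working well; follow the arc down to just above closed.

{"name": "send_rows", "arguments": {
  "steps": [
    {"fingers":0,"translation":[0.5,-11,1],"spin":0},
    {"fingers":0,"translation":[0.9,-22,4.5],"spin":0},
    {"fingers":0,"translation":[1.5,-33,10],"spin":0},
    {"fingers":0,"translation":[2.2,-43.5,17.7],"spin":0},
    {"fingers":0,"translation":[3,-53,26],"spin":0},
    {"fingers":0,"translation":[3.9,-62,36],"spin":0},
    {"fingers":0,"translation":[4.5,-68,45],"spin":0},
    {"fingers":0,"translation":[4.5,-68,45],"spin":0}
  ]
}}

```text
clock: 15.18
ee_pos: [0.5247, -0.0351, 0.0668]
tool_rot: [[0.146, 0.989, 0.016], [0.986, -0.145, -0.087], [-0.083, 0.029, -0.996]]
ft_force: [-1.1, 0.2, -0.6]
finger_gap: 0.0004
```

```bash
python3 - <<'E'
from h import *
for t in [(-.006,-.04,.068),(-.012,-.04,.06),(-.012,-.04,.056)]: go(bx(*t))
b=snap('side','si14');cv2.imwrite('pics/si14z.png',cv2.resize(b[100:260,220:400],None,fx=4,fy=3.7,interpolation=cv2.INTER_CUBIC)[:,:,::-1])
E
```

```text
clk 15.1833 pos [ 0.5247 -0.0351  0.0668] shift mm [ 0.3  1.9 -1.1] f [-1.1   0.18 -0.62] gap 0.0004480919679101657
clk 15.1833 pos [ 0.5247 -0.0351  0.0668] shift mm [ 1.  -4.3  6.7] f [-1.1   0.18 -0.62] gap 0.0004480919679101657
clk 15.1833 pos [ 0.5247 -0.0351  0.0668] shift mm [ 1.4 -4.5 10.6] f [-1.1   0.18 -0.62] gap 0.0004480919679101657
```

View pics/si14z.png

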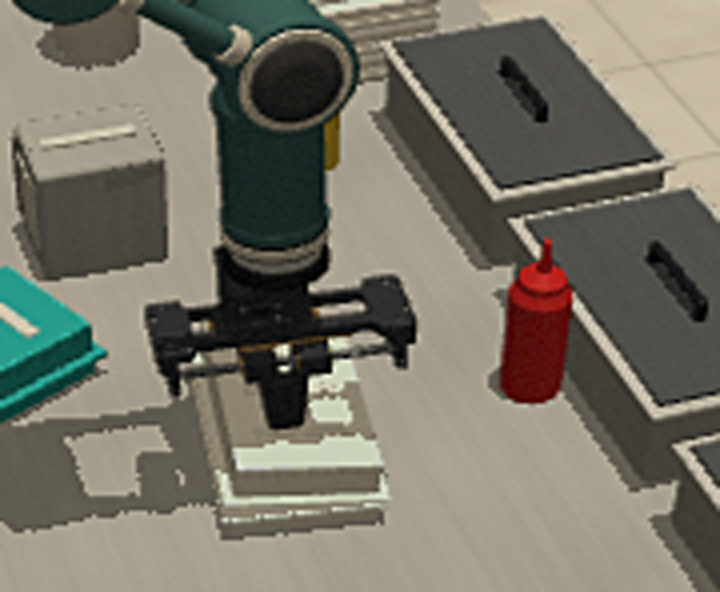

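```bash
python3 - <<'E'
from h import *
for t in [(-.02,-.02,.085),(-.038,0.0,.08),(-.038,0,.062),(-.038,0,.058),(-.038,0,.055)]: go(bx(*t))
E
```

```text
clk 15.2333 pos [ 0.5261 -0.0352  0.0679] shift mm [ 19.  -12.8 -19.2] f [-0.22  0.3   0.49] gap 0.00036393660436696986
clk 15.2333 pos [ 0.5261 -0.0352  0.0679] shift mm [ 39.5 -30.7 -16.4] f [-0.22  0.3   0.49] gap 0.00036393660436696986
clk 15.2333 pos [ 0.5261 -0.0352  0.0679] shift mm [ 41.  -31.3   1.5] f [-0.22  0.3   0.49] gap 0.00036393660436696986
clk 15.2333 pos [ 0.5261 -0.0352  0.0679] shift mm [ 41.3 -31.4   5.5] f [-0.22  0.3   0.49] gap 0.00036393660436696986
clk 15.2333 pos [ 0.5261 -0.0352  0.0679] shift mm [ 41.5 -31.5   8.5] f [-0.22  0.3   0.49] gap 0.00036393660436696986
```

{"name": "send_rows", "arguments": {
  "steps": [
    {"fingers":0,"translation":[2,0,-19],"spin":0},
    {"fingers":0,"translation":[19,-13,-19],"spin":0},
    {"fingers":0,"translation":[39,-31,-16],"spin":0},
    {"fingers":0,"translation":[39,-31,-16],"spin":0},
    {"fingers":0,"translation":[40,-31,-8],"spin":0},
    {"fingers":0,"translation":[41,-31,0],"spin":0},
    {"fingers":0,"translation":[41,-31,4],"spin":0},
    {"fingers":0,"translation":[41,-31,6],"spin":0},
    {"fingers":0,"translation":[41,-31,6],"spin":0}
  ]
}}

```text
clock: 15.98
ee_pos: [0.5029, 0.0084, 0.058]
tool_rot: [[0.148, 0.989, 0.02], [0.986, -0.145, -0.087], [-0.083, 0.032, -0.996]]
ft_force: [-0.0, -0.6, -0.1]
finger_gap: 0.0002
```

{"name": "send_rows", "arguments": {
  "steps": [
    {"fingers":0,"translation":[0,0,1],"spin":0},
    {"fingers":0,"translation":[0,0,2],"spin":0},
    {"fingers":0,"translation":[0,0,2],"spin":0}
  ]
}}

```text
clock: 16.23
ee_pos: [0.5035, 0.0086, 0.0571]
tool_rot: [[0.147, 0.989, 0.022], [0.986, -0.145, -0.087], [-0.083, 0.034, -0.996]]
ft_force: [-0.7, -1.0, 0.4]
finger_gap: 0.0005
```

{"name": "send_rows", "arguments": {
  "steps": [
    {"fingers":0,"translation":[0,0,1],"spin":0},
    {"fingers":0,"translation":[0,0,1],"spin":0}
  ]
}}

```text
clock: 16.4
ee_pos: [0.5035, 0.0087, 0.0563]
tool_rot: [[0.147, 0.989, 0.022], [0.986, -0.145, -0.087], [-0.083, 0.034, -0.996]]
ft_force: [-0.7, -1.0, 2.4]
finger_gap: 0.0005
```

{"name": "send_rows", "arguments": {
  "steps": [
    {"fingers":0,"translation":[0,0,0.7],"spin":0},
    {"fingers":0,"translation":[0,0,0.7],"spin":0}
  ]
}}

```text
clock: 16.57
ee_pos: [0.5033, 0.0087, 0.0556]
tool_rot: [[0.147, 0.989, 0.021], [0.986, -0.144, -0.087], [-0.083, 0.034, -0.996]]
ft_force: [-1.2, 0.7, 5.0]
finger_gap: 0.0005
```

```bash
python3 - <<'E'
from h import *
for t in [(-.038,0,.12),(0,-.13,.20)]: go(bx(*t))
E
```

```text
clk 16.5667 pos [0.5033 0.0087 0.0556] shift mm [ -4.9  -0.1 -64.3] f [-1.18  0.69  4.98] gap 0.0004806022930493629
clk 16.5667 pos [0.5033 0.0087 0.0556] shift mm [-141.3   39.4 -131.8] f [-1.18  0.69  4.98] gap 0.0004806022930493629
```

{"name": "send_rows", "arguments": {
  "steps": [
    {"fingers":0,"translation":[-1,0,-12],"spin":0},
    {"fingers":0,"translation":[-3,0,-35],"spin":0},
    {"fingers":0,"translation":[-5,0,-64],"spin":0},
    {"fingers":0,"translation":[-40,10,-80],"spin":0},
    {"fingers":0,"translation":[-75,20,-97],"spin":0},
    {"fingers":0,"translation":[-108,30,-115],"spin":0},
    {"fingers":0,"translation":[-141,39,-132],"spin":0},
    {"fingers":0,"translation":[-141,39,-132],"spin":0},
    {"fingers":0,"translation":[-141,39,-132],"spin":0},
    {"fingers":0,"translation":[-141,39,-132],"spin":0}
  ]
}}

```text
clock: 17.4
ee_pos: [0.5179, -0.1241, 0.1997]
tool_rot: [[0.148, 0.989, 0.021], [0.986, -0.145, -0.086], [-0.082, 0.033, -0.996]]
ft_force: [0.3, 0.9, -0.2]
finger_gap: 0.0005
```

```bash
python3 - <<'E'
from h import *
s=manip.sense();print(s['clock'],s['ee_pos'],s['qvel'])
w=snap('wrist','wr15');b=snap('side','si15');c=snap('scene','sc15')
cv2.imwrite('pics/si15z.png',cv2.resize(b[160:260,240:350],None,fx=7,fy=6,interpolation=cv2.INTER_CUBIC)[:,:,::-1])
cv2.imwrite('pics/sc15z.png',cv2.resize(c[180:280,230:350],None,fx=6,fy=6,interpolation=cv2.INTER_CUBIC)[:,:,::-1])
E
```

```text
17.4 [ 0.51786568 -0.12411041  0.19972406] [ 0.02370141  0.01146958  0.02680213 -0.00035675 -0.00159767 -0.00311211]
```

View pics/wr15.png

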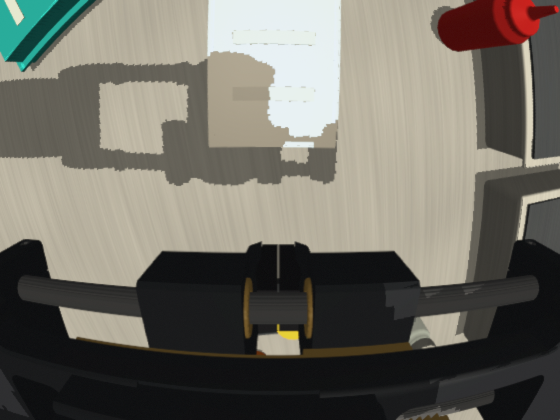

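View pics/si15z.png

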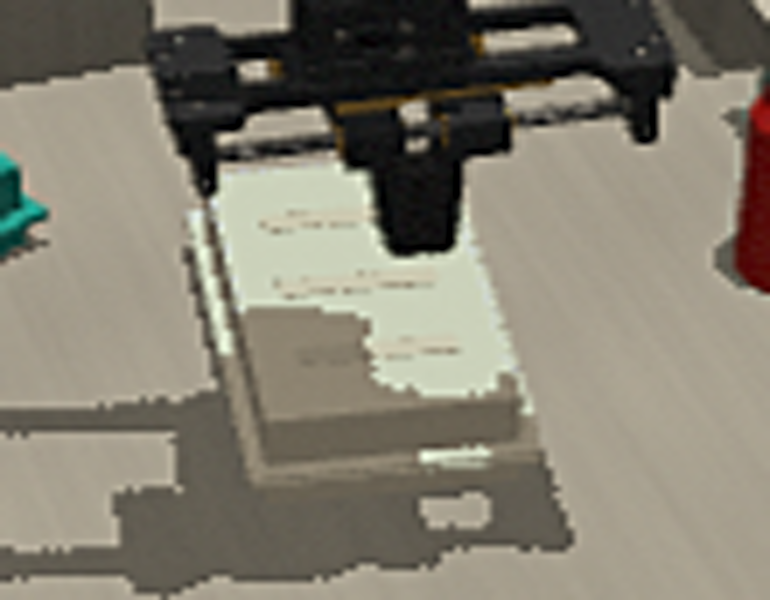

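View pics/sc15z.png

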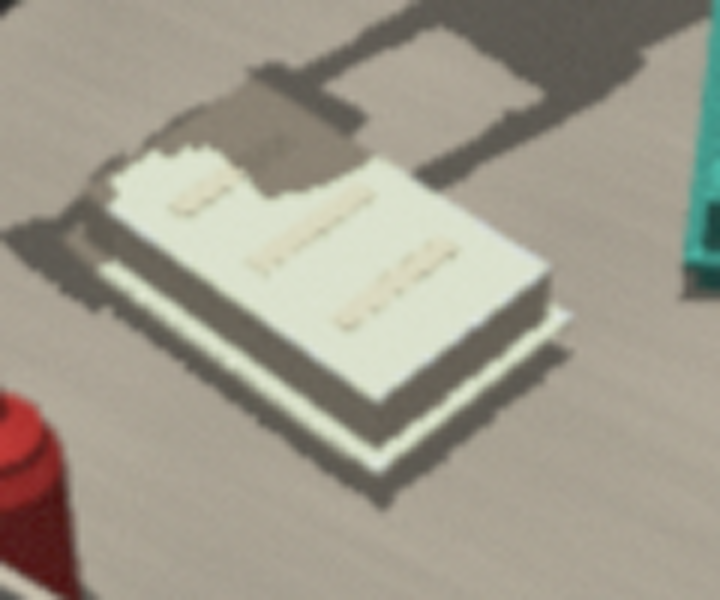

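```bash
python3 - <<'E'
from h import *
w=load('wr15');cv2.imwrite('pics/wr15z.png',cv2.resize(w['im'][60:170,190:350],None,fx=5,fy=5,interpolation=cv2.INTER_NEAREST)[:,:,::-1])
for u,v in [(211,147),(270,148),(335,148)]:
    for z in (.022,.025):
        q=onz(w,u,v,z)-O;print(z,round(q@EX*1000,1),round(q@EY*1000,1))
for t in [(0,-.19,.05),(0,-.19,.12)]: go(bx(*t))
E
```

```text
0.022 -61.1 -100.9
0.025 -60.6 -100.4
0.022 -2.5 -102.5
0.025 -2.5 -102.1
0.022 62.6 -101.7
0.025 61.9 -101.2
clk 17.55 pos [ 0.5173 -0.123   0.1984] shift mm [-49.   -3.6 152.9] f [ 0.86  0.08 -0.9 ] gap 0.0005685705315374706
clk 17.55 pos [ 0.5173 -0.123   0.1984] shift mm [-54.8  -1.4  83.2] f [ 0.86  0.08 -0.9 ] gap 0.0005685705315374706
```

View pics/wr15z.png

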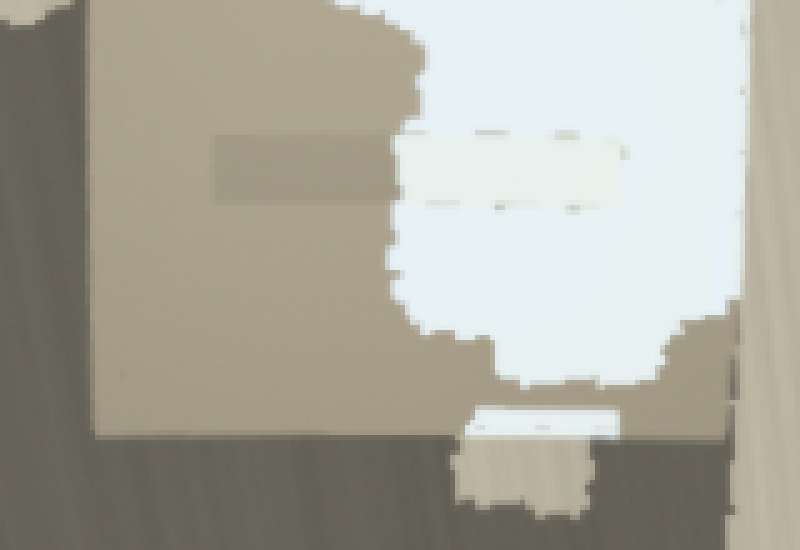

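{"name": "send_rows", "arguments": {
  "steps": [
    {"fingers":0,"translation":[-20,-1,30],"spin":0},
    {"fingers":0,"translation":[-40,-2,60],"spin":0},
    {"fingers":0,"translation":[-54,-1,90],"spin":0},
    {"fingers":0,"translation":[-52,-2,120],"spin":0},
    {"fingers":0,"translation":[-50,-3,143],"spin":0},
    {"fingers":0,"translation":[-50,-3,143],"spin":0},
    {"fingers":0,"translation":[-50,-3,143],"spin":0}
  ]
}}

```text
clock: 18.13
ee_pos: [0.5091, -0.1841, 0.0594]
tool_rot: [[0.145, 0.989, 0.016], [0.986, -0.143, -0.085], [-0.082, 0.028, -0.996]]
ft_force: [0.7, -0.2, -0.2]
finger_gap: 0.0005
```

```bash
python3 - <<'E'
from h import *
s=manip.sense();print(s['clock'],s['ee_pos'],s['qvel'])
w=snap('wrist','wr16');cv2.imwrite('pics/wr16z.png',cv2.resize(w[20:140,180:380],None,fx=4,fy=4,interpolation=cv2.INTER_NEAREST)[:,:,::-1])
E
```

```text
18.1333 [ 0.50912692 -0.1841308   0.05935952] [-0.00016922 -0.03815215 -0.05213494 -0.0021521  -0.00210654 -0.00103387]
```

View pics/wr16.png

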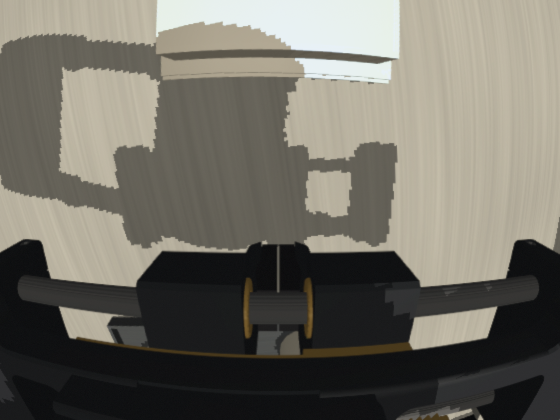

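View pics/wr16z.png

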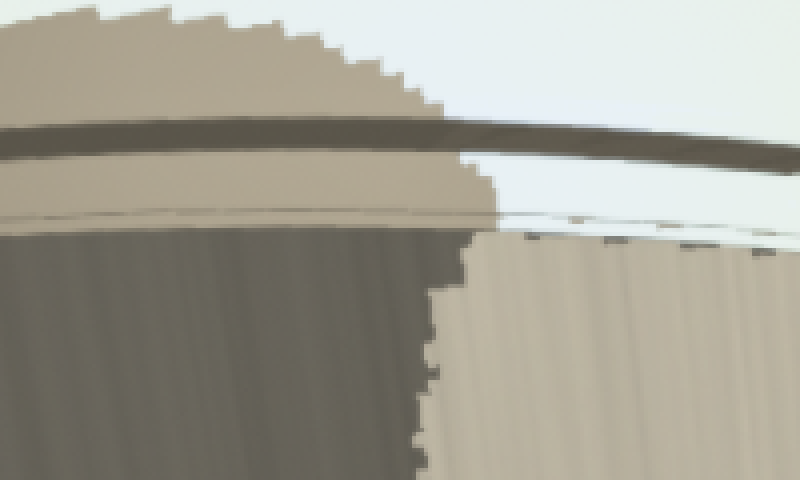

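```bash
python3 - <<'E'
from h import *
w=load('wr16');c=w['x']-O;print('cam box',c@EX,c@EY,c[2])
for u in (230,250,270):
  for v in (57.3,72.6,77.2):
    print(u,v,[round((onz(w,u,v,z)-O)@EY*1000,1) for z in (.019,.022,.025)])
for y in (-.1,-.101,-.099): print(y,[np.round(proj(w,bx(-.005,y,z)),1) for z in (.019,.022,.025)])
E
```

```text
cam box -0.00491464293057176 -0.11212828842411748 0.19992661297274836
230 57.3 [np.float64(-90.1), np.float64(-90.4), np.float64(-90.8)]
230 72.6 [np.float64(-98.7), np.float64(-98.9), np.float64(-99.1)]
230 77.2 [np.float64(-101.3), np.float64(-101.4), np.float64(-101.6)]
250 57.3 [np.float64(-90.3), np.float64(-90.6), np.float64(-91.0)]
250 72.6 [np.float64(-98.9), np.float64(-99.1), np.float64(-99.3)]
250 77.2 [np.float64(-101.4), np.float64(-101.6), np.float64(-101.8)]
270 57.3 [np.float64(-90.3), np.float64(-90.7), np.float64(-91.0)]
270 72.6 [np.float64(-98.9), np.float64(-99.1), np.float64(-99.3)]
270 77.2 [np.float64(-101.5), np.float64(-101.6), np.float64(-101.8)]
-0.1 [array([268.3,  74.6]), array([268.3,  74.2]), array([268.3,  73.8])]
-0.101 [array([268.2,  76.4]), array([268.2,  76. ]), array([268.2,  75.7])]
-0.099 [array([268.3,  72.8]), array([268.3,  72.4]), array([268.3,  72. ])]
```

```bash
python3 - <<'E'
from h import *
np.set_printoptions(precision=4,suppress=True)
w=load('w2')
for u,v,z in [(453,30,.121),(455,110,0),(541,118,0),(516,33,.121),(468,87,.121),(541,87,.121)]:
    p=onz(w,u,v,z);q=p-O;print((u,v,z),p,q@EX,q@EY)
for f in ('si9','si14'):
  b=load(f)['im'];
b=load('si15')['im']; cv2.imwrite('pics/full15.png',b[:,:,::-1])
for t in [(0,-.13,.16),(0,.0,.16),(0,.135,.16),(0,.135,.02)]: go(bx(*t))
E
```

```text
(453, 30, 0.121) [0.434  0.2059 0.121 ] -0.134574857194871 0.18366574871689156
(455, 110, 0) [0.5211 0.279  0.    ] -0.05975821864237762 0.26926651008203184
(541, 118, 0) [ 0.5113  0.4774 -0.    ] -0.09992130180271717 0.4638616057350046
(516, 33, 0.121) [0.4159 0.3071 0.121 ] -0.16802734277563586 0.28089484961303157
(468, 87, 0.121) [0.5005 0.2247 0.121 ] -0.07171059368698297 0.21254601601100423
(541, 87, 0.121) [0.4806 0.3519 0.121 ] -0.11093197039656791 0.33510540411705003
clk 18.1833 pos [ 0.5109 -0.1848  0.0613] shift mm [  52.2    2.3 -103.4] f [-0.68 -0.5   0.89] gap 0.00021584939869634216
clk 18.1833 pos [ 0.5109 -0.1848  0.0613] shift mm [ 181.7    3.7 -114.1] f [-0.68 -0.5   0.89] gap 0.00021584939869634216
clk 18.1833 pos [ 0.5109 -0.1848  0.0613] shift mm [ 316.2    5.1 -125.2] f [-0.68 -0.5   0.89] gap 0.00021584939869634216
clk 18.1833 pos [ 0.5109 -0.1848  0.0613] shift mm [327.8   0.6  14.2] f [-0.68 -0.5   0.89] gap 0.00021584939869634216
```

View pics/full15.png

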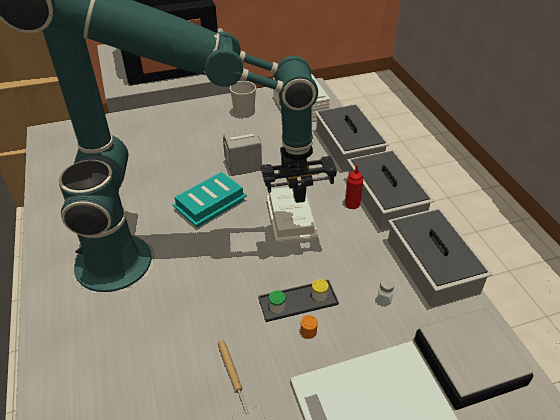

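```bash
python3 - <<'E'
from h import *
for t in [(0,-.15,.12),(0,.0,.12),(0.03,.035,.085)]: go(bx(*t))
E
```

```text
clk 18.1833 pos [ 0.5109 -0.1848  0.0613] shift mm [ 35.5   0.8 -61.9] f [-0.68 -0.5   0.89] gap 0.00021584939869634216
clk 18.1833 pos [ 0.5109 -0.1848  0.0613] shift mm [185.    2.4 -74.3] f [-0.68 -0.5   0.89] gap 0.00021584939869634216
clk 18.1833 pos [ 0.5109 -0.1848  0.0613] shift mm [222.6  31.6 -41.3] f [-0.68 -0.5   0.89] gap 0.00021584939869634216
```

{"name": "send_rows", "arguments": {
  "steps": [
    {"fingers":0,"translation":[5,1,-35],"spin":0},
    {"fingers":0,"translation":[35,1,-62],"spin":0},
    {"fingers":0,"translation":[75,1,-65],"spin":0},
    {"fingers":0,"translation":[115,5,-68],"spin":0},
    {"fingers":0,"translation":[150,15,-71],"spin":0},
    {"fingers":0,"translation":[185,25,-70],"spin":0},
    {"fingers":0,"translation":[222,31,-50],"spin":0},
    {"fingers":0,"translation":[222,31,-42],"spin":0},
    {"fingers":0,"translation":[222,31,-42],"spin":0},
    {"fingers":0,"translation":[222,31,-42],"spin":0}
  ]
}}

```text
clock: 19.02
ee_pos: [0.5736, 0.0326, 0.0869]
tool_rot: [[0.145, 0.989, 0.022], [0.986, -0.143, -0.088], [-0.083, 0.034, -0.996]]
ft_force: [-0.2, 0.3, 0.8]
finger_gap: 0.0002
```

```bash
python3 - <<'E'
from h import *
s=manip.sense();print(s['clock'],s['ee_pos'])
w=snap('wrist','wr17')
E
```

```text
19.0167 [0.57357577 0.0326487  0.086896  ]
```

View pics/wr17.png

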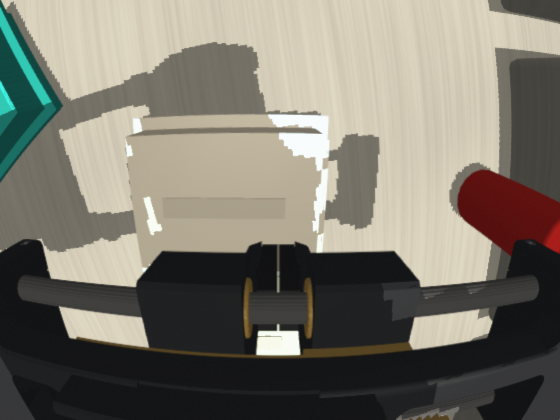

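```bash
python3 - <<'E'
from h import *
w=load('wr17');cv2.imwrite('pics/wr17z.png',cv2.resize(w['im'][90:180,115:345],None,fx=3.45,fy=5,interpolation=cv2.INTER_NEAREST)[:,:,::-1])
c=w['x']-O;print('cam box',c@EX,c@EY,c[2])
for u in (180,200,230):
  for v in (115.5,129): print(u,v,[round((onz(w,u,v,z)-O)@EY*1000,1) for z in (.019,.022,.025)])
for t in [(.03,.09,.1),(.03,.135,.09),(.03,.132,.017),(.03,.125,.017),(.03,.12,.017),(.03,.11,.017)]: go(bx(*t))
E
```

```text
cam box 0.024546088161474442 0.11216461956208683 0.2272747601522173
180 115.5 [np.float64(100.8), np.float64(101.0), np.float64(101.1)]
180 129 [np.float64(91.9), np.float64(92.2), np.float64(92.5)]
200 115.5 [np.float64(100.3), np.float64(100.4), np.float64(100.6)]
200 129 [np.float64(91.5), np.float64(91.8), np.float64(92.1)]
230 115.5 [np.float64(99.7), np.float64(99.9), np.float64(100.1)]
230 129 [np.float64(91.0), np.float64(91.3), np.float64(91.6)]
clk 19.0667 pos [0.5738 0.032  0.0872] shift mm [ 55.4   0.7 -17.4] f [ 0.37 -0.41  0.81] gap 0.0005845568298654077
clk 19.0667 pos [0.5738 0.032  0.0872] shift mm [101.1   0.7 -11.2] f [ 0.37 -0.41  0.81] gap 0.0005845568298654077
clk 19.0667 pos [0.5738 0.032  0.0872] shift mm [104.2  -1.8  61.8] f [ 0.37 -0.41  0.81] gap 0.0005845568298654077
clk 19.0667 pos [0.5738 0.032  0.0872] shift mm [97.2 -1.9 62.3] f [ 0.37 -0.41  0.81] gap 0.0005845568298654077
clk 19.0667 pos [0.5738 0.032  0.0872] shift mm [92.2 -2.  62.8] f [ 0.37 -0.41  0.81] gap 0.0005845568298654077
clk 19.0667 pos [0.5738 0.032  0.0872] shift mm [82.3 -2.1 63.6] f [ 0.37 -0.41  0.81] gap 0.0005845568298654077
```

View pics/wr17z.png

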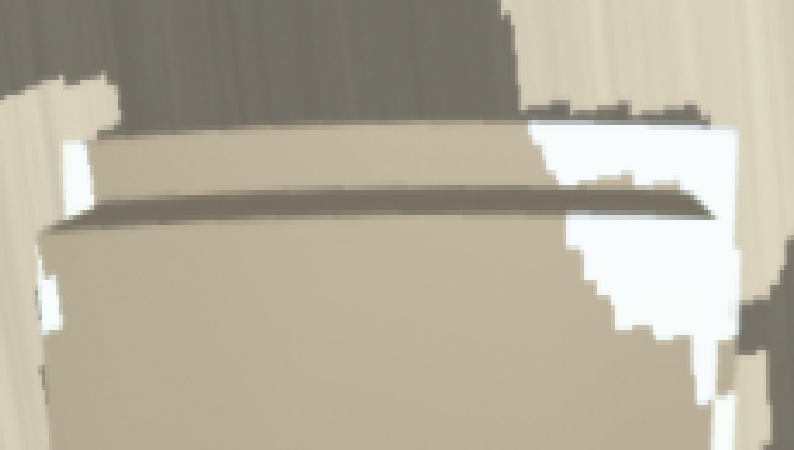

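{"name": "send_rows", "arguments": {
  "steps": [
    {"fingers":0,"translation":[25,0,-15],"spin":0},
    {"fingers":0,"translation":[60,0,-16],"spin":0},
    {"fingers":0,"translation":[100,0,-11],"spin":0},
    {"fingers":0,"translation":[101,0,-5],"spin":0},
    {"fingers":0,"translation":[102,-1,25],"spin":0},
    {"fingers":0,"translation":[103,-1,50],"spin":0},
    {"fingers":0,"translation":[103,-2,66],"spin":0},
    {"fingers":0,"translation":[103,-2,66],"spin":0},
    {"fingers":0,"translation":[103,-2,66],"spin":0}
  ]
}}

```text
clock: 19.82
ee_pos: [0.5876, 0.1268, 0.0116]
tool_rot: [[0.148, 0.989, 0.02], [0.985, -0.146, -0.088], [-0.084, 0.033, -0.996]]
ft_force: [-0.1, -0.3, 0.3]
finger_gap: 0.0005
```

```bash
python3 - <<'E'
from h import *
for t in [(.03,.115,.012),(.03,.109,.012),(.03,.106,.012)]: go(bx(*t))
b=snap('side','si18');c=snap('scene','sc18');w=snap('wrist','wr18')
print([np.round(manip.sense()['ft_force'],2) for _ in range(1)])
cv2.imwrite('pics/sc18z.png',cv2.resize(c[150:300,230:390],None,fx=4.5,fy=4,interpolation=cv2.INTER_CUBIC)[:,:,::-1])
E
```

```text
clk 19.8167 pos [0.5876 0.1268 0.0116] shift mm [-14.1   0.5   0.8] f [-0.14 -0.3   0.33] gap 0.000524134491684722
clk 19.8167 pos [0.5876 0.1268 0.0116] shift mm [-20.1   0.5   1.3] f [-0.14 -0.3   0.33] gap 0.000524134491684722
clk 19.8167 pos [0.5876 0.1268 0.0116] shift mm [-23.1   0.5   1.6] f [-0.14 -0.3   0.33] gap 0.000524134491684722
[array([0.92, 0.9 , 0.32])]
```

View pics/sc18z.png

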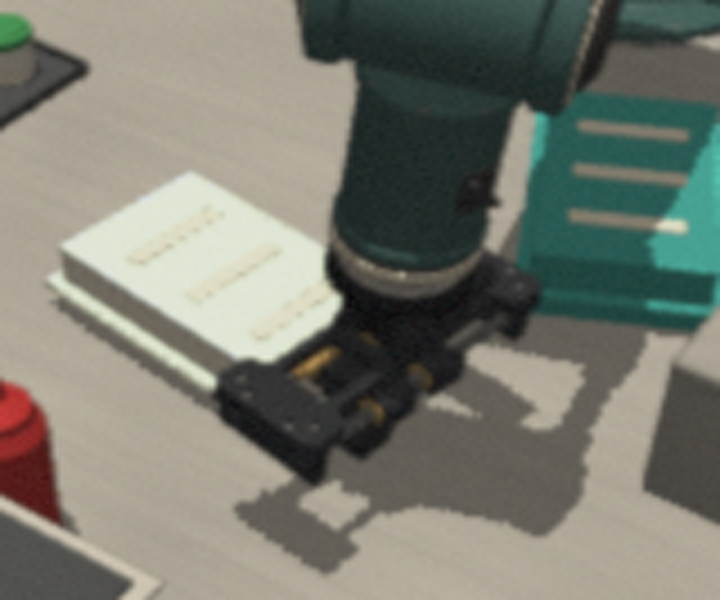

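View pics/wr18.png

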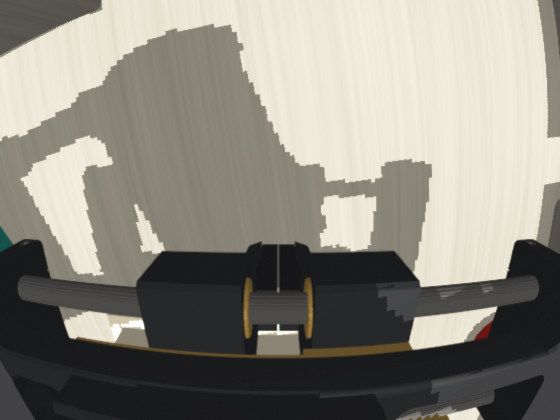

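{"name": "send_rows", "arguments": {
  "steps": [
    {"fingers":0,"translation":[-8,0.5,0.5],"spin":0},
    {"fingers":0,"translation":[-14,0.5,0.8],"spin":0},
    {"fingers":0,"translation":[-18,0.5,1.1],"spin":0},
    {"fingers":0,"translation":[-18,0.5,1.1],"spin":0}
  ]
}}

```text
clock: 20.3
ee_pos: [0.5859, 0.1094, 0.0125]
tool_rot: [[0.148, 0.989, 0.022], [0.986, -0.145, -0.087], [-0.083, 0.034, -0.996]]
ft_force: [0.4, -0.4, -0.3]
finger_gap: 0.0005
```

{"name": "send_rows", "arguments": {
  "steps": [
    {"fingers":0,"translation":[-1,0,0.1],"spin":0},
    {"fingers":0,"translation":[-1,0,0.1],"spin":0}
  ]
}}

```text
clock: 20.47
ee_pos: [0.5857, 0.1092, 0.012]
tool_rot: [[0.147, 0.989, 0.021], [0.986, -0.145, -0.087], [-0.083, 0.034, -0.996]]
ft_force: [-0.5, 0.0, -0.6]
finger_gap: 0.0005
```

{"name": "send_rows", "arguments": {
  "steps": [
    {"fingers":0,"translation":[-1,0,0.1],"spin":0},
    {"fingers":0,"translation":[-1,0,0.1],"spin":0}
  ]
}}

```text
clock: 20.63
ee_pos: [0.5855, 0.1085, 0.0118]
tool_rot: [[0.147, 0.989, 0.021], [0.986, -0.144, -0.087], [-0.083, 0.034, -0.996]]
ft_force: [0.3, -0.7, 0.1]
finger_gap: 0.0005
```

```bash
python3 - <<'E'
from h import *
f=[]
for i in range(4):
    f.append(manip.sense()['ft_force']); snap('side','tmp')
f.append(manip.sense()['ft_force']); print(np.round(f,2),np.mean(f,0)@EY)
p=manip.sense()['ee_pos']-O;print(p@EX,p@EY,p[2])
E
```

```text
[[ 0.32 -0.66  0.12]
 [ 0.35 -0.17 -0.25]
 [ 0.31 -0.23 -0.09]
 [-0.45  0.26 -0.54]
 [ 0.06  0.12  0.34]] -0.11490887642009487
0.03018331339696355 0.11085411748210512 0.011813018743993656
```

{"name": "send_rows", "arguments": {
  "steps": [
    {"fingers":0,"translation":[-1,0,0.1],"spin":0},
    {"fingers":0,"translation":[-1.5,0,0.1],"spin":0},
    {"fingers":0,"translation":[-1.5,0,0.1],"spin":0}
  ]
}}

```text
clock: 21.08
ee_pos: [0.5854, 0.107, 0.0119]
tool_rot: [[0.147, 0.989, 0.021], [0.986, -0.145, -0.087], [-0.083, 0.034, -0.996]]
ft_force: [-0.2, 0.3, 0.6]
finger_gap: 0.0006
```

{"name": "send_rows", "arguments": {
  "steps": [
    {"fingers":0,"translation":[-1,0,0.1],"spin":0},
    {"fingers":0,"translation":[-1,0,0.1],"spin":0},
    {"fingers":0,"translation":[-1,0,0.1],"spin":0}
  ]
}}

```text
clock: 21.33
ee_pos: [0.5853, 0.1061, 0.0119]
tool_rot: [[0.147, 0.989, 0.021], [0.986, -0.145, -0.087], [-0.083, 0.034, -0.996]]
ft_force: [-0.9, 1.8, -0.9]
finger_gap: 0.0004
```

```bash
python3 - <<'E'
from h import *
f=[]
for i in range(4):
    f.append(manip.sense()['ft_force']); snap('side','tmp')
f.append(manip.sense()['ft_force']); print(np.mean(f,0)@EY)
p=manip.sense()['ee_pos']-O;print(p@EX,p@EY,p[2])
E
```

```text
1.1889198941593444
0.03028206188970158 0.10830465357252367 0.011925569485454115
```

{"name": "send_rows", "arguments": {
  "steps": [
    {"fingers":0,"translation":[-0.7,0,0.1],"spin":0},
    {"fingers":0,"translation":[-0.7,0,0.1],"spin":0}
  ]
}}

```text
clock: 21.7
ee_pos: [0.5854, 0.1055, 0.012]
tool_rot: [[0.147, 0.989, 0.022], [0.986, -0.145, -0.087], [-0.083, 0.034, -0.996]]
ft_force: [0.2, 3.1, -0.5]
finger_gap: 0.0008
```

```bash
cat > f.py <<'E'
from h import *
f=[]
for i in range(4):
    f.append(manip.sense()['ft_force']); manip.grab_frame('side')
f.append(manip.sense()['ft_force']); print(np.mean(f,0)@EY,np.round(np.array(f)@EY,2))
p=manip.sense()['ee_pos']-O;print(p@EX,p@EY,p[2],manip.sense()['clock'])
E
python3 f.py
```

```text
2.866330080341967 [3.07 2.99 2.15 3.45 2.67]
0.030427368917916146 0.10771486933866088 0.011942519864907426 21.9
```

{"name": "send_rows", "arguments": {
  "steps": [
    {"fingers":0,"translation":[8,0,-0.7],"spin":0},
    {"fingers":0,"translation":[20,0,-1.7],"spin":0},
    {"fingers":0,"translation":[17,0,-40],"spin":0},
    {"fingers":0,"translation":[14,0,-80],"spin":0},
    {"fingers":0,"translation":[10,0,-110],"spin":0},
    {"fingers":0,"translation":[-25,0,-108],"spin":0},
    {"fingers":0,"translation":[-65,0,-104],"spin":0},
    {"fingers":0,"translation":[-105,-10,-101],"spin":0},
    {"fingers":0,"translation":[-145,-20,-98],"spin":0},
    {"fingers":0,"translation":[-185,-30,-95],"spin":0},
    {"fingers":0,"translation":[-225,-30,-92],"spin":0},
    {"fingers":0,"translation":[-265,-30,-88],"spin":0}
  ]
}}

```text
clock: 22.9
ee_pos: [0.5138, -0.1449, 0.1208]
tool_rot: [[0.146, 0.989, 0.021], [0.986, -0.144, -0.087], [-0.083, 0.034, -0.996]]
ft_force: [0.4, 0.1, 0.1]
finger_gap: 0.0005
```

```bash
python3 - <<'E'
from h import *
s=manip.sense();print(s['qvel'])
for t in [(0,-.19,.1),(0,-.19,.059)]: go(bx(*t))
E
```

```text
[-0.92861252  0.06153309 -0.05990838  0.04091983 -0.10125835 -0.93772419]
clk 22.9 pos [ 0.5138 -0.1449  0.1208] shift mm [-37.5   0.6  24.1] f [0.38 0.11 0.13] gap 0.0005314039224842318
clk 22.9 pos [ 0.5138 -0.1449  0.1208] shift mm [-34.1  -0.8  64.9] f [0.38 0.11 0.13] gap 0.0005314039224842318
```

{"name": "send_rows", "arguments": {
  "steps": [
    {"fingers":0,"translation":[-30,0,30],"spin":0},
    {"fingers":0,"translation":[-29,-1,64],"spin":0},
    {"fingers":0,"translation":[-29,-1,64],"spin":0},
    {"fingers":0,"translation":[-29,-1,64],"spin":0}
  ]
}}

```text
clock: 23.23
ee_pos: [0.5086, -0.1772, 0.0571]
tool_rot: [[0.147, 0.989, 0.016], [0.986, -0.145, -0.085], [-0.082, 0.028, -0.996]]
ft_force: [0.2, 0.7, 0.1]
finger_gap: 0.0007
```

```bash
python3 - <<'E'
from h import *
s=manip.sense();print(s['clock'],s['ee_pos'],s['qvel'])
w=snap('wrist','wr19');cv2.imwrite('pics/wr19z.png',cv2.resize(w[20:140,180:380],None,fx=4,fy=4,interpolation=cv2.INTER_NEAREST)[:,:,::-1])
w=load('wr19');c=w['x']-O;print(c@EX,c@EY,c[2])
E
```

```text
23.2333 [ 0.50858278 -0.17717327  0.0571473 ] [ 0.02565331 -0.03780724 -0.04415749  0.00012377 -0.00353468 -0.00129569]
-0.006279832287562618 -0.10532653977174664 0.19773722517285408
```

View pics/wr19z.png

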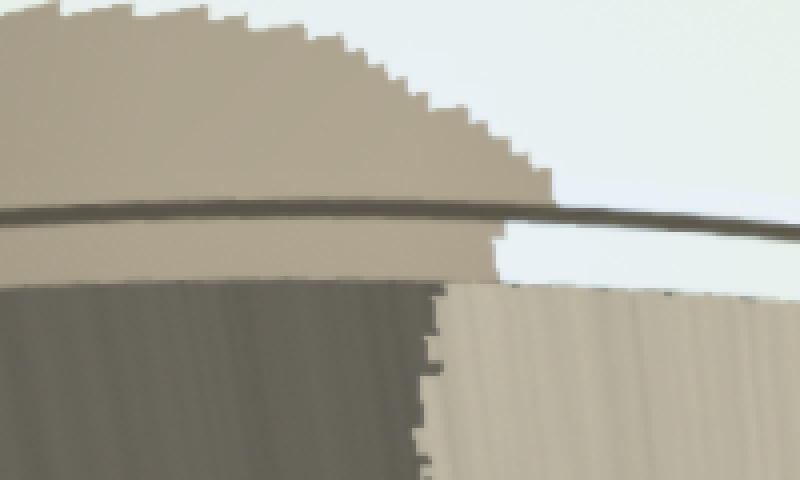

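```bash
python3 - <<'E'
from h import *
w=load('wr19')
for u in (230,250,270):
  print(u,[round((onz(w,u,v,.025)-O)@EY*1000,1) for v in (20+215/4,20+279/4)])
for t in [(0,-.15,.12),(0.0,.0,.12),(0.0,.045,.085)]: go(bx(*t))
E
```

```text
230 [np.float64(-93.1), np.float64(-101.6)]
250 [np.float64(-93.3), np.float64(-101.8)]
270 [np.float64(-93.3), np.float64(-101.8)]
clk 23.2833 pos [ 0.5104 -0.1772  0.0589] shift mm [ 27.9   2.4 -63.6] f [0.45 0.08 0.19] gap 0.000799610555160179
clk 23.2833 pos [ 0.5104 -0.1772  0.0589] shift mm [177.4   3.8 -75.9] f [0.45 0.08 0.19] gap 0.000799610555160179
clk 23.2833 pos [ 0.5104 -0.1772  0.0589] shift mm [225.1   3.1 -44.8] f [0.45 0.08 0.19] gap 0.000799610555160179
```

{"name": "send_rows", "arguments": {
  "steps": [
    {"fingers":0,"translation":[3,1,-35],"spin":0},
    {"fingers":0,"translation":[28,1,-63],"spin":0},
    {"fingers":0,"translation":[68,1,-67],"spin":0},
    {"fingers":0,"translation":[108,2,-70],"spin":0},
    {"fingers":0,"translation":[148,3,-73],"spin":0},
    {"fingers":0,"translation":[188,3,-70],"spin":0},
    {"fingers":0,"translation":[225,3,-50],"spin":0},
    {"fingers":0,"translation":[225,3,-45],"spin":0},
    {"fingers":0,"translation":[225,3,-45],"spin":0},
    {"fingers":0,"translation":[225,3,-45],"spin":0}
  ]
}}

```text
clock: 24.12
ee_pos: [0.5462, 0.0483, 0.0866]
tool_rot: [[0.144, 0.989, 0.023], [0.986, -0.142, -0.087], [-0.083, 0.035, -0.996]]
ft_force: [-0.3, 0.5, 0.1]
finger_gap: 0.0008
```

```bash
python3 - <<'E'
from h import *
s=manip.sense();print(s['clock'],s['ee_pos'])
w=snap('wrist','wr20');cv2.imwrite('pics/wr20z.png',cv2.resize(w[90:180,150:350],None,fx=4,fy=5,interpolation=cv2.INTER_NEAREST)[:,:,::-1])
w=load('wr20');c=w['x']-O;print(c@EX,c@EY,c[2])
E
```

```text
24.1167 [0.54621449 0.04834909 0.08661728]
-0.0050329580788266 0.1234622650104172 0.2270512918927687
```

View pics/wr20z.png

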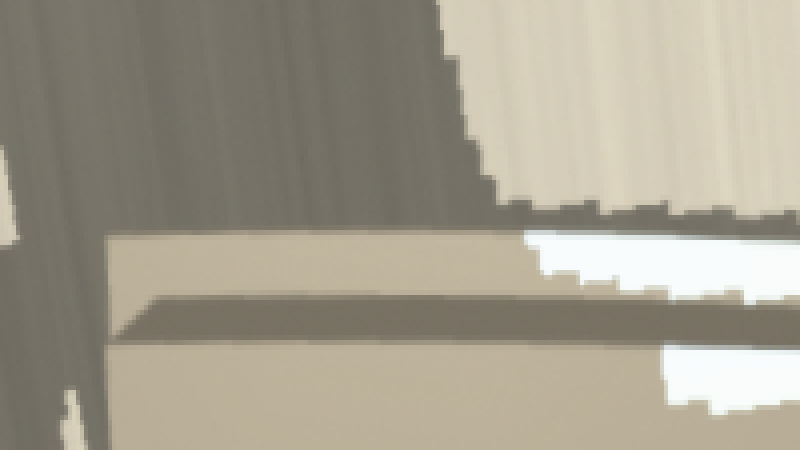

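```bash
python3 - <<'E'
from h import *
w=load('wr20');q=onz(w,176.7,136.8,.025)-O;print(q@EX,q@EY)
for t in [(0,.0,.13),(0.0,-.05,.25),(-.03,.1,.28)]: go(bx(*t))
E
```

```text
-0.0617564638883185 0.09888717097452643
clk 24.1667 pos [0.5465 0.0475 0.0869] shift mm [-47.9   0.1 -39.3] f [-0.55 -0.05 -0.63] gap 0.0001412387925797217
clk 24.1667 pos [0.5465 0.0475 0.0869] shift mm [-107.7    3.8 -154.6] f [-0.55 -0.05 -0.63] gap 0.0001412387925797217
clk 24.1667 pos [0.5465 0.0475 0.0869] shift mm [  39.5  -23.5 -198. ] f [-0.55 -0.05 -0.63] gap 0.0001412387925797217
```

{"name": "send_rows", "arguments": {
  "steps": [
    {"fingers":0,"translation":[-3,0,-40],"spin":0},
    {"fingers":0,"translation":[-6,0,-80],"spin":0},
    {"fingers":0,"translation":[5,-8,-120],"spin":0},
    {"fingers":0,"translation":[20,-16,-160],"spin":0},
    {"fingers":0,"translation":[40,-24,-198],"spin":0},
    {"fingers":0,"translation":[75,-40,-215],"spin":0},
    {"fingers":0,"translation":[110,-60,-225],"spin":0},
    {"fingers":0,"translation":[145,-80,-230],"spin":0},
    {"fingers":0,"translation":[180,-100,-230],"spin":0},
    {"fingers":0,"translation":[180,-100,-230],"spin":0},
    {"fingers":0,"translation":[180,-100,-230],"spin":0}
  ]
}}

```text
clock: 25.08
ee_pos: [0.4682, 0.2599, 0.2975]
tool_rot: [[0.145, 0.989, 0.023], [0.986, -0.142, -0.087], [-0.082, 0.035, -0.996]]
ft_force: [0.1, -0.4, 0.1]
finger_gap: 0.0003
```

```bash
python3 - <<'E'
from h import *
s=manip.sense();print(s['clock'],s['ee_pos'],s['qvel'])
b=snap('side','si21');c=snap('scene','sc21')
cv2.imwrite('pics/si21z.png',cv2.resize(b[160:260,240:350],None,fx=7,fy=6,interpolation=cv2.INTER_CUBIC)[:,:,::-1])
cv2.imwrite('pics/sc21z.png',cv2.resize(c[180:280,230:350],None,fx=6,fy=6,interpolation=cv2.INTER_CUBIC)[:,:,::-1])
E
```

```text
25.0833 [0.46816065 0.25990711 0.29747062] [-0.04915648  0.00208816  0.00816483 -0.0207284   0.00099501 -0.01047158]
```

View pics/si21z.png

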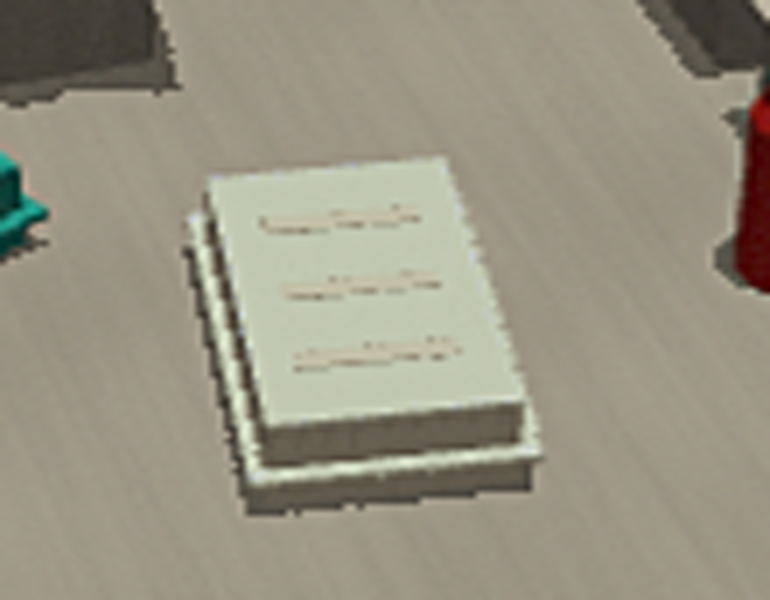

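View pics/sc21z.png

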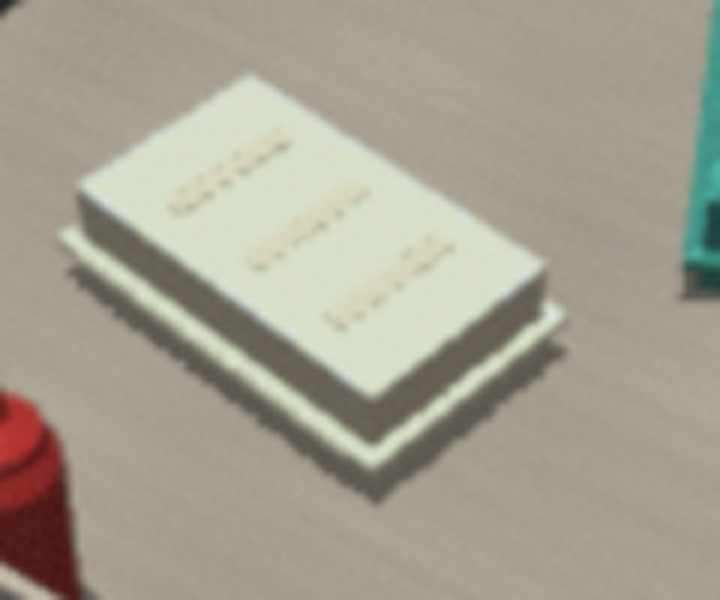

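View pics/si21.png

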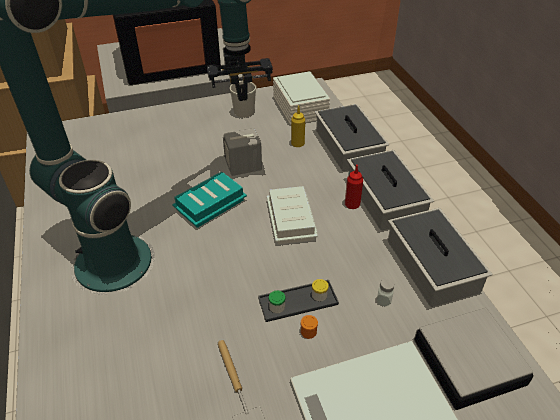

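```bash
python3 - <<'E'
from h import *
A=load('si21');B=load('sc21')
for n,a,b in [('mxpy',(208,180),(547,265)),('pxpy',(447,158),(375,397)),('pxmy',(525,405),(80,188)),('mxmy',(268,422),(252,75)),('rim mxpy',(190,215),(566,315)),('rim pxmy',(540,457),(60,237))]:
    p,e=tri([ray(A,240+a[0]/7,160+a[1]/6),ray(B,230+b[0]/6,180+b[1]/6)]);q=p-O;print(n,np.round([q@EX*1000,q@EY*1000,p[2]*1000],1),np.round(e,4))
a=load('side0')['im'];d=cv2.absdiff(a,A['im']).max(2);
for n,r in [('caddy',(278,320,255,340)),('bottle',(165,212,343,366)),('must',(110,150,290,308)),('shaker',(278,308,375,398)),('orange',(315,340,298,320))]: print(n,d[r[0]:r[1],r[2]:r[3]].mean())
E
```

```text
mxpy [-53.3  90.2  54. ] [0.0016 0.0016]
pxpy [55.5 89.8 54.6] [0.0022 0.0022]
pxmy [ 53.2 -94.5  52.3] [0.0021 0.0021]
mxmy [-54.1 -91.9  55.4] [0.0011 0.0011]
rim mxpy [-60.6  97.8  23.5] [0.0011 0.0011]
rim pxmy [  60.3 -102.3   22.1] [0.001 0.001]
caddy 8.573669467787115
bottle 3.8177613320999075
must 2.5708333333333333
shaker 1.5898550724637681
orange 2.449090909090909
```

```bash
python3 -c "
from plant import manip
print(manip.job_done())"
```

```text
the job is handed in; nothing more can be done
None
```

I stood the red-lidded tub upright in the sauce compartment, folded the lid over and pressed it shut. I handed the job in at about 25 s, with the arm clear of everything. The hand-in call gave no verdict.

**What my last checks showed**
- **Tub:** before the lid went over, two cameras put it upright at box x about -9 mm and y about +54 mm. I set it about 10 mm off centre along x on purpose, to keep the gripper clear of the open lid.
- **Lid shut:** I pressed it with about 5 N. Afterwards its top face measured level at about 54 mm with 1–3 mm of scatter. That agrees with the stated 56 mm, but the measurement is too coarse to show a very small gap.
- **Skew:** closing the lid left it about 2.2 mm off towards +y. I pushed it back against the lower flange with about 3 N. Close wrist views then showed both ends flush to within about 0.5 mm.
- **Other items:** the orange tub, both bottles and the shaker look unchanged in the side view. The yellow and green tubs still stand in the caddy.

**What went wrong or disagreed**
- **Joint 6:** it ran to the end of its range once, reading -2.5515 against the rounded -2.55. That left the tool tilted about 5° for the rest of the job, and I worked around it.
- **Box position:** the last measurements put the box about 1–1.5 mm further towards -y than at the start. That is within calibration error, so I can't rule out a shift of that size. The 3 N skew push exceeded the 2 N slide figure, but the box edge measured the same before and after it.

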